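# Put the drained lids back on their tubs

### The arm

A 7-joint arm with a two-finger parallel gripper is mounted at the origin on a cart in front of the work surface, level with it; the furniture and walls round the work are solid. World frame = base frame: x ahead of the robot, y to its left, z up, the work surface at z = 0. Lengths are in mm, angles in rad, forces in N, time in s.
With the tool pointing down it reaches from about 425 to 875 mm from the base axis. Payload 9.9 kg.
Tool frame: the origin (TCP) lies midway between the tips of the shut fingers; the grasp point (between the pads) lies 19 mm behind it; z points along the fingers, y is the line along which they close (so a half turn about z gives the same grasp; the last joint's range is limited). The gripper opens to 85 mm and grips with 20 to 120 N. Pads are 22 mm wide; open, the fingers measure 114 mm over their backs; the gripper's body (76 mm by 85 mm) begins 54 mm behind the grasp point. The pads swing forward as they close: fully open they stand 13 mm farther back than shut.
Start: joints at [-1.423, 0.576, 0.025, 1.437, -0.015, 1.129, -0.057], TCP at [155.06, 656.952, 231.289] pointing down, gripper open.
Joint ranges: [-2.76, 2.76], [-0.34, 2.15], [-1.52, 1.57], [0.19, 2.46], [-1.09, 4.23], [0.17, 1.99], [-2.82, 2.82]. Speed limits (rad/s): [2.22, 2.22, 3.01, 3.01, 3.14, 3.14, 3.14].

### API

Orientations are given as a unit quaternion [x, y, z, w].
In Python, from workcell import arm gives the robot as it stands. The module is installed in compiled form; this text tells all that it offers.
- The arm moves only by the tool carry_out, never from a script. Its argument "commands" is a list of rows, each an object with "delta_pos": the shift along the tool's x, y, z in m, a list of three; "dr": the turn, a rotation vector about the tool's x, y, z in degrees, a list of three. A call has 1 to 5 rows; each row is the pose to reach, as a shift and turn from the pose commanded when the call began, along the tool's axes at that moment; what a row does not reach only later rows make up. A row lasts 1/8 s, in which the tool goes at most 62.5 mm and 10.7 degrees, less where a joint would pass 70% of its speed; a pose out of reach is approached as far as the arm can. A call with a gripper value outside its range is refused whole. "claw" is the closure, from 0 (fully open) to 1 (shut), set as the call begins (left out, the last holds). The fingers move at their own pace and stop on an object; "force" is the grip in N (left out, the last holds). Time passes only in rows, so rows that repeat a pose let the fingers close. It gives the time, the measured TCP pose, the force, the opening and the grip force at its end, in the units of the state.
- arm.sense(): the state, without advancing time (a new reading comes with each control period).
- arm.capture(name): name is "scene" or "top"; returns a dict with "color" (420x560x3 uint8, blue, green, red), "fx", "fy", "cx", "cy" (pixels), "k1" (the pictures are not rectified: a ray, as slopes to the right and down, at radius r is drawn at 1 + k1 r^2 times it, then the intrinsics apply), "view" (4x4, takes a point from world to camera coordinates). Camera axes: x right, y down, z forward; pixel columns grow to the right and rows downward; lengths in mm; the calibration is good to about 2 mm. A picture is of the moment at which its call begins. There is no depth.
- arm.hand_in(): hands the job in; it is judged then, once.
Trained networks look in the newest picture that a camera, given by its name, has taken for a name from the list of things; names that differ only in an ending like _2 or _b are one class to them, and where a whole thing is asked for, a point or a joint stands for the part that bears it (a point fixed in the world has none). Each returns a list of dicts, best first, with "confidence" (0 to 1); they miss things now and then, are a little off and sometimes report something else, mostly with a low value. They report only what shows in the picture. A call takes as long as a camera call.
- arm.boxes_of(name, camera): "location" ([x, y, z] in mm, in world coordinates, good to about 4 mm: the middle of the surface that is visible of it).
- arm.place_of(name, camera): "location" ([x, y, z] in mm, in world coordinates, good to about 4 mm: a listed point, or the origin of a listed thing).
The state is a dict: "time_s": time; "qpos": joint angles; "joint_vel": joint speeds; "joint_torque": joint torques, N m; "position": TCP position; "orientation": TCP orientation; "wrist_force": force on the tool from outside, world axes, zero at the start; "torque": the same for the moment, N m; "grip_width": finger opening in mm; "grip_force": force on a finger pad.
Only numpy, scipy, OpenCV 4.12 (cv2) and the standard library are available. Lean on these libraries where they do the work, as an engineer would, in place of code of your own. Each camera call takes 0.05 s, during which the arm holds its last target. There are 200 camera calls.

### The job

Put each storage tub's lid on the tub of its own colour, pressed home flush and square, with the tubs left where they stand. The yellow lid already lies flat, but the blue one stands on edge in the wooden drying rack: take it out by its upper edge, lay it down on the worktop handle up and let go of it, then take it again by its handle to put it on. The red lid has no tub here and stays in the rack, and nothing else is to be knocked over or pushed about.

Things in the scene. Friction and masses are not known exactly. Their poses are not given: they have to be found in the camera images.
- blue_tub_mouth (a point): open blue storage tub, 80 x 96 mm outside, 48 mm high, walls 4 mm (mouth 72 x 88 mm: 2.5 mm clearance round a lid's plug, no snap), loose, upright, 0.25-0.5 kg, turned up to 0.25 rad; either tub may stand on the left. Point: centre of the mouth at rim height. z up, y along the 96 mm side
- yellow_tub_mouth (a point): open yellow storage tub, 80 x 96 mm outside, 48 mm high, walls 4 mm (mouth 72 x 88 mm: 2.5 mm clearance round a lid's plug, no snap), loose, upright, 0.25-0.5 kg, turned up to 0.25 rad; either tub may stand on the left. Point: centre of the mouth at rim height. z up, y along the 96 mm side
- blue_lid_center (a point): blue lid, plate 84 x 100 x 7 mm, plug below 67 x 83 mm, 8 mm deep, tapered lead-in; 0.10-0.15 kg. Point: centre of the plate, mid-thickness (lying on worktop 11.5 mm up; seated 3.5 mm above rim). z out of the handle side, y along the 100 mm side. Starts on edge in one of the rack's slots, x down, handle facing away from the robot, upper edge 98 mm up.
- blue_lid_handle (a point): middle of the blue lid's white bridge handle, a bar 56 mm long (along y), 14 mm wide (x), 12 mm thick (z) on two end posts 10 mm thick; this point is the bar's centre, 25.5 mm from the lid centre along z, 22 mm above the plate's top face; axes as the lid's
- yellow_lid_center (a point): yellow lid, plate 84 x 100 x 7 mm, plug below 67 x 83 mm, 8 mm deep, tapered lead-in; 0.10-0.15 kg. Point: centre of the plate, mid-thickness (lying on worktop 11.5 mm up; seated 3.5 mm above rim). z out of the handle side, y along the 100 mm side. Starts lying on the worktop, handle up, turned up to 0.5 rad.
- yellow_lid_handle (a point): middle of the yellow lid's white bridge handle, a bar 56 mm long (along y), 14 mm wide (x), 12 mm thick (z) on two end posts 10 mm thick; this point is the bar's centre, 25.5 mm from the lid centre along z, 22 mm above the plate's top face; axes as the lid's
- red_lid_center (a point): red lid, same shape as the others; on edge in the rack's other slot, posed like the blue one, and stays there. Point: centre of its plate; z out of the handle side, y along the 100 mm side
- rack: low wooden drying rack, fixed, 175 x 88 mm, its two rails 14 mm high; its two slots, 85 mm apart along its x, run along its y, each between four dowels 8 mm thick that rise to 66 mm and leave 19 mm between them. Origin at the centre of its underside, z up, x away from the robot (a wall with a sill 0.34 m high stands close on its right; turned up to 0.2 rad)
- salt_shaker: glass salt shaker, 44 mm across, 90 mm high; bystander, loose, leave it standing where it is. Origin at its underside
- tumbler: drinking glass, 81 mm across, 92 mm high, stands behind the tubs, under a wall boiler that hangs over the back of the worktop: above z 0.59 all behind the line from (0.64, 0.15) to (0.54, -0.24) is solid, so keep wrists low over the tubs (the worktop in front of the tubs, x 0.40 to 0.53, y -0.19 to 0.05, is open but for the yellow lid); bystander, loose, leave it standing where it is. Origin at its underside
- mug: white mug, 78 mm across (116 with the handle), 97 mm high; bystander, loose, leave it standing where it is. Origin at its underside

How it is judged (in metres and radians):
On the way:
1. the blue lid has been laid flat on the worktop, handle up, and let go of (angle between blue_lid_center's own z axis and vertical below 0.1 rad and height (world z) of blue_lid_center below 0.016 m and contact force between the fingers and blue_lid below 0.1 N and linear speed of blue_lid below 0.02 m/s), for 0.2 s.
At the end, for the whole second after the job is handed in: The blue lid is on the blue tub and the yellow lid on the yellow tub, each handle up, plug in the mouth, plate on the rim (within 3 mm), within 6 mm of centre, square within 0.1 rad, at rest; both tubs upright on the worktop; the red lid still in the rack (moved less than 30 mm) (horizontal distance between blue_lid_center and blue_tub_mouth below 0.006 m and z of blue_lid_center in the frame of blue_tub_mouth between 0 and 0.0065 m and angle between the y axis of blue_lid_center and the y axis of blue_tub_mouth, either way round below 0.1 rad and angle between the z axis of blue_lid_center and the z axis of blue_tub_mouth, either way round below 0.06 rad and angle between each of blue_lid_center, yellow_lid_center's own z axis and vertical below 0.1 rad and angle between each of blue_tub_mouth, yellow_tub_mouth's own z axis and vertical below 0.08 rad and height (world z) of blue_tub_mouth between 0.043 and 0.053 m and linear speed of each of blue_lid, yellow_lid below 0.02 m/s and horizontal distance between yellow_lid_center and yellow_tub_mouth below 0.006 m and z of yellow_lid_center in the frame of yellow_tub_mouth between 0 and 0.0065 m and angle between the y axis of yellow_lid_center and the y axis of yellow_tub_mouth, either way round below 0.1 rad and angle between the z axis of yellow_lid_center and the z axis of yellow_tub_mouth, either way round below 0.06 rad and height (world z) of yellow_tub_mouth between 0.043 and 0.053 m and distance of red_lid_center from where it was at the start of the episode below 0.03 m); the robot touches nothing.
It fails at once if a tub is pushed more than 40 mm away or tipped (distance of any of blue_tub_mouth, yellow_tub_mouth from where it was at the start of the episode above 0.04 m or angle between any of blue_tub_mouth, yellow_tub_mouth's own z axis and vertical above 0.35 rad).
It fails at once if the red lid is taken out of the rack (distance of red_lid_center from where it was at the start of the episode above 0.05 m).
It fails at once if a bystander is knocked over or pushed more than 30 mm (distance of any of salt_shaker, tumbler, mug from where it was at the start of the episode above 0.03 m or angle between any of salt_shaker, tumbler, mug's own z axis and vertical above 0.4 rad).
It also fails if it takes over 72 s, if anything falls off the work surface, if the arm or the gripper's body presses on something with over 40 N, if the wrist force passes 120 N, or if a joint passes its speed limit or range.

## Working session

There is one attempt and no reset: what is moved stays moved. The work goes in short steps, Python scripts to look and compute and a tool call to move; the robot and the scene stay as the last step left them, time stands still between calls to the robot, and variables do not carry over. Pictures are saved under pics/ and viewed, at most 10 in all, crops included, and the job is handed in when it is done.

Besides the shell and the picture viewer there is one more tool, called after "Request:" as name(argument=value, ...) on one line, values as JSON. carry_out: Moves the arm, as the interface text tells. Its arguments: {"type":"object","properties":{"commands":{"type":"array"},"claw":{"type":"number"},"force":{"type":"number"}},"required":["commands"]}

```bash
mkdir -p pics; cat > h.py <<'E'
import numpy as np, cv2
from workcell import arm
from scipy.spatial.transform import Rotation as R
def snap(cam,fn=None):
    d=arm.capture(cam)
    if fn: cv2.imwrite('pics/'+fn,d['color'])
    return d
def proj(d,P):
    P=np.atleast_2d(P); V=np.array(d['view']); c=P@V[:3,:3].T+V[:3,3]
    s=c[:,:2]/c[:,2:]; s=s*(1+d['k1']*(s**2).sum(1,keepdims=True))
    return s*[d['fx'],d['fy']]+[d['cx'],d['cy']]
def ray(d,px,z):
    px=np.atleast_2d(np.array(px,float)); V=np.array(d['view'])
    s0=(px-[d['cx'],d['cy']])/[d['fx'],d['fy']]; s=s0.copy()
    for _ in range(20): s=s0/(1+d['k1']*(s**2).sum(1,keepdims=True))
    w=np.c_[s,np.ones(len(s))]@V[:3,:3]; o=-V[:3,:3].T@V[:3,3]
    return o+w*((z-o[2])/w[:,2:])
E
python3 - <<'E'
from h import *
for c in ['scene','top']:
    d=snap(c,c+'0.png'); print(c,d['fx'],d['k1'],np.round(-np.array(d['view'])[:3,:3].T@np.array(d['view'])[:3,3]),np.round(np.array(d['view'])[:3,:3],2).tolist())
    for n in ['blue_tub_mouth','yellow_tub_mouth','blue_lid_center','blue_lid_handle','yellow_lid_center','yellow_lid_handle','red_lid_center','rack','salt_shaker','tumbler','mug']:
        print(n,[(np.round(r['location']).tolist(),round(r['confidence'],2)) for r in arm.place_of(n,c)[:2]])
s=arm.sense();print(s)
E
```

```text
scene 454.32675654627656 0.05126826949791264 [ 24. 108. 789.] [[-0.44, -0.9, -0.01], [-0.66, 0.33, -0.68], [0.61, -0.29, -0.74]]
blue_tub_mouth [([615.0, -184.0, 46.0], 0.82)]
yellow_tub_mouth [([604.0, -19.0, 49.0], 0.66)]
blue_lid_center [([538.0, -338.0, 56.0], 0.8)]
blue_lid_handle [([565.0, -342.0, 56.0], 0.94)]
yellow_lid_center [([444.0, -38.0, 14.0], 0.59), ([745.0, -137.0, -2.0], 0.44)]
yellow_lid_handle [([441.0, -38.0, 35.0], 0.72), ([539.0, -342.0, 52.0], 0.19)]
red_lid_center [([623.0, -354.0, 55.0], 0.79)]
rack [([580.0, -348.0, -2.0], 0.96)]
salt_shaker [([449.0, -233.0, 0.0], 0.97), ([444.0, -37.0, 36.0], 0.35)]
tumbler [([743.0, -138.0, 1.0], 0.68), ([538.0, -341.0, 56.0], 0.47)]
mug [([760.0, -306.0, -3.0], 0.7)]
top 398.75901832970226 -0.0603863736873754 [ 456. -195.  900.] [[0.0, -1.0, -0.02], [-0.98, 0.0, -0.19], [0.19, 0.02, -0.98]]
blue_tub_mouth [([616.0, -180.0, 53.0], 0.64)]
yellow_tub_mouth [([605.0, -20.0, 46.0], 0.69), ([615.0, -185.0, 51.0], 0.66)]
blue_lid_center [([536.0, -342.0, 58.0], 0.56)]
blue_lid_handle [([562.0, -349.0, 57.0], 0.79)]
yellow_lid_
[... 379 characters left out ...]
([-1.42277958,  0.57569019,  0.02491003,  1.43713184, -0.01502779,
        1.12899075, -0.05646438]), 'joint_vel': array([-0.00024485,  0.00092478,  0.00065818, -0.00027987,  0.00168916,
        0.00123628, -0.00082242]), 'joint_torque': array([-7.97579833e-04, -7.65513968e+01,  2.24847190e+00, -2.86314923e+01,
        1.52761285e-02,  2.69879602e-03,  1.99393696e-05]), 'position': array([155.06800302, 656.93586233, 231.28439126]), 'orientation': array([ 1.15642533e-01,  9.93290896e-01, -1.67233636e-05, -1.30886656e-05]), 'wrist_force': array([ 0.08452256, -0.71552663, -0.19867586]), 'torque': array([ 0.04750638, -0.00719399,  0.05713242]), 'grip_force': 0.0, 'grip_width': 85.37308010948693}
```

View pics/scene0.png

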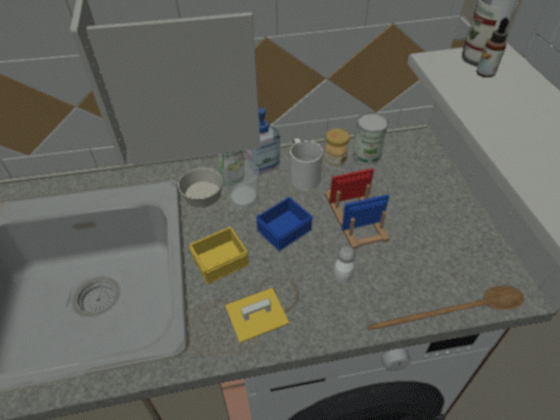

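View pics/top0.png

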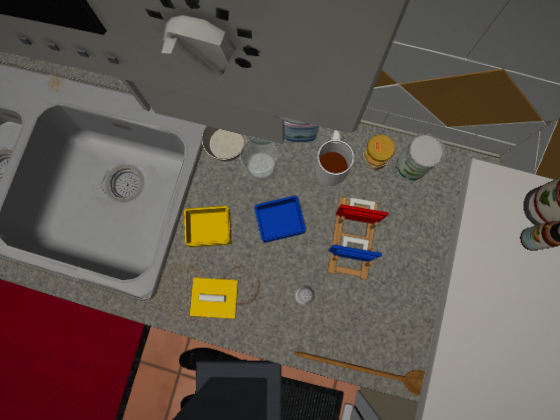

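The scene view has the yellow tub at (219,254), the blue tub at (284,223), the yellow lid at (257,313), the blue lid at (365,212) and the red lid at (351,187). The top view puts the blue lid's upper edge at about (356,254), the red lid's at (362,214) and the shaker at (304,296). Next I'll fit box silhouettes in both views.

```bash
cat >> h.py <<'E'
from scipy.optimize import minimize
RNG={'y':((18,110,60),(35,255,255)),'b':((105,130,40),(128,255,255)),'r':((0,150,60),(6,255,255))}
def mask(d,c,xy,z=40,rad=85):
    hsv=cv2.cvtColor(d['color'],cv2.COLOR_BGR2HSV); m=cv2.inRange(hsv,*RNG[c])
    if c=='r': m|=cv2.inRange(hsv,(174,150,60),(180,255,255))
    w=np.zeros_like(m); u=proj(d,[[*xy,z]])[0]; e=proj(d,[[xy[0]+rad,xy[1],z],[xy[0],xy[1]+rad,z]])
    cv2.circle(w,tuple(int(v) for v in u),int(np.linalg.norm(e-u,axis=1).max()),255,-1); m&=w
    n,l,s,_=cv2.connectedComponentsWithStats(m)
    return (l==1+s[1:,4].argmax()).astype(np.uint8)*255
def hull(m): return cv2.convexHull(cv2.findContours(m,0,1)[0][0] if len(cv2.findContours(m,0,1)[0])==1 else np.vstack(cv2.findContours(m,0,1)[0]))
def boxes(bs,Rm,t):   # local boxes -> world corners
    o=[]
    for lo,hi in bs:
        o+= [[x,y,z] for x in(lo[0],hi[0]) for y in(lo[1],hi[1]) for z in(lo[2],hi[2])]
    return np.array(o)@Rm.T+t
def fit(ds,c,bs,pose,x0,steps,win,z=40,rad=85):
    hs=[]
    for d in ds:
        m=np.zeros((1680,2240),np.uint8); h=hull(mask(d,c,win,z,rad)).reshape(-1,2)
        cv2.fillPoly(m,[np.round((h+.5)*4).astype(int)],1); m=cv2.dilate(m,np.ones((3,3),np.uint8)); hs.append(m)
    def cost(x):
        Rm,t=pose(x); P=boxes(bs,Rm,t); e=0
        for d,m in zip(ds,hs):
            q=np.zeros_like(m); cv2.fillConvexPoly(q,cv2.convexHull(np.round((proj(d,P)+.5)*64).astype(int)),1,shift=4)
            e+=1-(q&m).sum()/(q|m).sum()
        return e/len(ds)
    S=np.vstack([x0]+[np.array(x0)+np.eye(len(x0))[i]*steps[i] for i in range(len(x0))])
    r=minimize(cost,x0,method='Nelder-Mead',options=dict(initial_simplex=S,xatol=.02,fatol=1e-5))
    return r.x,r.fun
LID=[((-42,-50,-3.5),(42,50,3.5))]; TUB=[((-40,-48,-48),(40,48,0))]
def flat(z): return lambda x:(R.from_euler('z',x[2]/100).as_matrix(),np.array([x[0],x[1],z]))
def rackpose(x): # lid z along rack x, lid x down
    yaw=x[3]/100; Rm=np.c_[[0,0,-1],[-np.sin(yaw),np.cos(yaw),0],[np.cos(yaw),np.sin(yaw),0]]
    return Rm,np.array(x[:3])
E
python3 - <<'E'
from h import *
S,T=snap('scene'),snap('top')
for nm,ds in (('S',[S]),('T',[T]),('ST',[S,T])):
    print(nm)
    for n,c,b,z,x0 in (('ytub','y',TUB,48,(605,-20,0)),('btub','b',TUB,48,(615,-183,0)),('ylid','y',LID,11.5,(443,-40,0))):
        for y0 in (-10,10):
            x,f=fit(ds,c,b,flat(z),np.array([x0[0],x0[1],y0]),(6,6,8),x0[:2]); print(n,np.round(x[:2],1),'yaw',round(x[2]/100,3),round(f,3))
    for n,c,x0 in (('blid','b',(538,-342,56,-5)),('rlid','r',(625,-356,56,-5))):
        x,f=fit(ds,c,[((-42,-50,-3.5),(42,50,3.5)),((-33.5,-41.5,-11.5),(33.5,41.5,-3))],rackpose,np.array(x0,float),(5,5,4,10),x0[:2],60,75); print(n,np.round(x[:3],1),'yaw',round(x[3]/100,3),round(f,3))
E
```

```text
S
ytub [599.8 -22.8] yaw 0.071 0.018
ytub [599.5 -23. ] yaw 0.064 0.018
btub [ 615.7 -181.7] yaw 0.267 0.073
btub [ 617.6 -182.4] yaw 0.208 0.072
ylid [444.6 -38.5] yaw -0.058 0.023
ylid [444.8 -38.7] yaw -0.053 0.022
blid [ 542.  -340.9   56.1] yaw -0.064 0.13
rlid [ 623.9 -357.2   56.9] yaw -0.04 0.135
T
ytub [599.1 -21.2] yaw 0.063 0.033
ytub [598.8 -21.4] yaw 0.066 0.033
btub [ 617.1 -181.4] yaw 0.235 0.037
btub [ 616.9 -180.9] yaw 0.232 0.036
ylid [444.1 -36.8] yaw -0.051 0.029
ylid [444.2 -36.6] yaw -0.052 0.029
blid [ 540.6 -339.7   55.1] yaw -0.157 0.098
rlid [ 623.5 -355.7   57.4] yaw -0.159 0.085
ST
ytub [599.4 -22. ] yaw 0.063 0.032
ytub [599.2 -22. ] yaw 0.063 0.033
btub [ 617.  -181.6] yaw 0.229 0.056
btub [ 617.2 -181.8] yaw 0.238 0.056
ylid [444.2 -37.8] yaw -0.051 0.034
ylid [444.  -37.8] yaw -0.056 0.034
blid [ 541.1 -338.3   54. ] yaw -0.147 0.127
rlid [ 624.8 -356.9   51. ] yaw -0.162 0.119
```

Request:
carry_out(commands=[{"delta_pos":[0,0,0],"dr":[0,0,0]}], claw=0.3)

```text
time_s: 1.42
position: [155.0, 657.0, 231.3]
orientation: [0.116, 0.993, 0.0, -0.0]
wrist_force: [-0.3, 0.5, 0.8]
grip_width: 69.6
grip_force: 0.0
```

```bash
cat >> h.py <<'E'
import json
def down(yaw): # tool z down, tool y at world angle yaw
    y=np.array([np.cos(yaw),np.sin(yaw),0]); z=np.array([0,0,-1.]); return R.from_matrix(np.c_[np.cross(y,z),y,z])
def plan(wps,start=None):
    """wps: (pos mm, Rotation, rows). prints calls of <=5 rows"""
    if start is None:
        s=arm.sense(); start=(s['position'],R.from_quat(s['orientation']))
    p,r=np.array(start[0],float),start[1]; seq=[]
    for q,ro,n in wps:
        rv=(r.inv()*ro).as_rotvec()
        for k in range(1,n+1): seq.append((p+(np.array(q)-p)*k/n, r*R.from_rotvec(rv*k/n)))
        p,r=np.array(q,float),ro
    p,r=np.array(start[0],float),start[1]
    for i in range(0,len(seq),5):
        rows=[]
        for q,ro in seq[i:i+5]:
            d=np.round(r.inv().apply(q-p)/1000,4)+0; a=np.round((r.inv()*ro).as_rotvec(degrees=True),1)+0
            rows.append({"delta_pos":d.tolist(),"dr":a.tolist()})
        p,r=p+r.apply(d)*1000, r*R.from_rotvec(a,degrees=True)
        print(json.dumps(rows))
def state(): s=arm.sense(); print(round(s['time_s'],2),np.round(s['position'],1),np.round(s['orientation'],4),np.round(s['qpos'],3).tolist(),np.round(s['wrist_force'],1),round(s['grip_width'],1),round(s['grip_force'],1))
E
python3 - <<'E'
from h import *
Y=down(-.053)
plan([((440,330,200),down(.6),8),((444,-38,160),Y,7),((444,-38,60),Y,3),((444,-38,22),Y,2)])
E
```

```text
[{"delta_pos": [-0.0441, -0.0316, 0.0039], "dr": [0.0, 0.0, 5.3]}, {"delta_pos": [-0.0881, -0.0632, 0.0078], "dr": [0.0, 0.0, 10.6]}, {"delta_pos": [-0.1322, -0.0948, 0.0117], "dr": [0.0, 0.0, 15.9]}, {"delta_pos": [-0.1762, -0.1264, 0.0157], "dr": [0.0, 0.0, 21.2]}, {"delta_pos": [-0.2203, -0.158, 0.0196], "dr": [0.0, 0.0, 26.5]}]
[{"delta_pos": [-0.0535, -0.0086, 0.0039], "dr": [0.0, 0.0, 5.3]}, {"delta_pos": [-0.107, -0.0172, 0.0078], "dr": [0.0, 0.0, 10.5]}, {"delta_pos": [-0.1605, -0.0258, 0.0117], "dr": [0.0, 0.0, 15.8]}, {"delta_pos": [-0.1946, -0.0659, 0.0174], "dr": [0.0, 0.0, 21.2]}, {"delta_pos": [-0.2287, -0.1059, 0.0231], "dr": [0.0, 0.0, 26.5]}]
[{"delta_pos": [-0.0484, -0.0206, 0.0057], "dr": [0.0, 0.0, 5.4]}, {"delta_pos": [-0.0967, -0.0413, 0.0115], "dr": [0.0, 0.0, 10.7]}, {"delta_pos": [-0.1451, -0.0619, 0.0172], "dr": [0.0, 0.0, 16.1]}, {"delta_pos": [-0.1934, -0.0825, 0.0229], "dr": [0.0, 0.0, 21.4]}, {"delta_pos": [-0.2418, -0.1031, 0.0286], "dr": [0.0, 0.0, 26.8]}]
[{"delta_pos": [0.0, 0.0, 0.0333], "dr": [0.0, 0.0, 0.0]}, {"delta_pos": [0.0, 0.0, 0.0667], "dr": [0.0, 0.0, 0.0]}, {"delta_pos": [0.0, 0.0, 0.1], "dr": [0.0, 0.0, 0.0]}, {"delta_pos": [0.0, 0.0, 0.119], "dr": [0.0, 0.0, 0.0]}, {"delta_pos": [0.0, 0.0, 0.138], "dr": [0.0, 0.0, 0.0]}]
```

Request:
carry_out(commands=[{"delta_pos":[-0.044,-0.0315,0.004],"dr":[0,0,5.3]},{"delta_pos":[-0.088,-0.063,0.008],"dr":[0,0,10.6]},{"delta_pos":[-0.132,-0.095,0.012],"dr":[0,0,15.9]},{"delta_pos":[-0.176,-0.1265,0.016],"dr":[0,0,21.2]},{"delta_pos":[-0.22,-0.158,0.0195],"dr":[0,0,26.5]}], claw=0.4)

```text
time_s: 2.05
position: [333.9, 451.3, 211.9]
orientation: [0.342, 0.94, 0.0, 0.0]
wrist_force: [0.5, 1.0, -0.2]
grip_width: 51.5
grip_force: 0.0
```

Request:
carry_out(commands=[{"delta_pos":[-0.0535,-0.0085,0.004],"dr":[0,0,5.3]},{"delta_pos":[-0.107,-0.017,0.008],"dr":[0,0,10.5]},{"delta_pos":[-0.1605,-0.026,0.0115],"dr":[0,0,15.8]},{"delta_pos":[-0.1945,-0.066,0.0175],"dr":[0,0,21.2]},{"delta_pos":[-0.2285,-0.106,0.023],"dr":[0,0,26.5]}])

```text
time_s: 2.68
position: [441.0, 223.3, 188.7]
orientation: [0.548, 0.836, 0.0, 0.0]
wrist_force: [0.4, -0.7, -0.1]
grip_width: 51.6
grip_force: 0.0
```

Request:
carry_out(commands=[{"delta_pos":[-0.0485,-0.0205,0.0055],"dr":[0,0,5.4]},{"delta_pos":[-0.0965,-0.0415,0.0115],"dr":[0,0,10.7]},{"delta_pos":[-0.145,-0.062,0.017],"dr":[0,0,16.1]},{"delta_pos":[-0.1935,-0.0825,0.023],"dr":[0,0,21.4]},{"delta_pos":[-0.242,-0.103,0.0285],"dr":[0,0,26.8]}])

```text
time_s: 3.3
position: [443.9, -39.6, 160.4]
orientation: [0.727, 0.687, 0.0, 0.0]
wrist_force: [0.5, -0.2, -0.4]
grip_width: 51.7
grip_force: 0.0
```

```bash
python3 - <<'E'
from h import *
state()
plan([((444,-38,60),down(-.053),3),((444,-38,22),down(-.053),2)])
E
```

```text
3.3 [443.9 -39.6 160.4] [7.267e-01 6.869e-01 4.000e-04 3.000e-04] [-0.356, 0.366, 0.46, 2.123, -0.249, 0.702, 0.214] [ 0.5 -0.2 -0.4] 51.7 0.0
[{"delta_pos": [0.0005, 0.0, 0.0335], "dr": [0.0, 0.0, -0.1]}, {"delta_pos": [0.001, 0.0, 0.067], "dr": [0.0, 0.0, -0.1]}, {"delta_pos": [0.0015, -0.0001, 0.1004], "dr": [0.1, 0.0, -0.2]}, {"delta_pos": [0.0015, -0.0001, 0.1194], "dr": [0.1, 0.0, -0.2]}, {"delta_pos": [0.0015, -0.0001, 0.1384], "dr": [0.1, 0.0, -0.2]}]
```

Request:
carry_out(commands=[{"delta_pos":[0.0005,0,0.0335],"dr":[0,0,0]},{"delta_pos":[0.001,0,0.067],"dr":[0,0,0]},{"delta_pos":[0.0015,0,0.1],"dr":[0,0,0]},{"delta_pos":[0.0015,0,0.1195],"dr":[0,0,0]},{"delta_pos":[0.0015,0,0.1385],"dr":[0,0,0]}])

```text
time_s: 3.92
position: [444.1, -36.5, 21.1]
orientation: [0.726, 0.688, 0.0, 0.0]
wrist_force: [0.5, -0.6, -0.3]
grip_width: 51.4
grip_force: 0.0
```

Request:
carry_out(commands=[{"delta_pos":[0,0,0],"dr":[0,0,0]},{"delta_pos":[0,0,0],"dr":[0,0,0]},{"delta_pos":[0,0,0],"dr":[0,0,0]},{"delta_pos":[0,0,0],"dr":[0,0,0]}], claw=1, force=50)

```text
time_s: 4.42
position: [444.2, -36.5, 22.5]
orientation: [0.726, 0.688, 0.0, 0.0]
wrist_force: [-1.6, -0.1, 6.6]
grip_width: 12.9
grip_force: 49.8
```

Request:
carry_out(commands=[{"delta_pos":[0,0,-0.015],"dr":[0,0,0]},{"delta_pos":[0,0,-0.05],"dr":[0,0,0]},{"delta_pos":[0,0,-0.09],"dr":[0,0,0]},{"delta_pos":[0,0,-0.12],"dr":[0,0,0]},{"delta_pos":[0,0,-0.12],"dr":[0,0,0]}])

```text
time_s: 5.05
position: [444.9, -36.4, 143.7]
orientation: [0.726, 0.688, 0.002, 0.001]
wrist_force: [-0.5, 0.3, -2.0]
grip_width: 12.9
grip_force: 49.0
```

```bash
python3 - <<'E'
from h import *
state()
S,T=snap('scene'),snap('top')
for ds in ([S],[T],[S,T]):
    x,f=fit(ds,'y',LID,lambda x:flat(x[3])(x),np.array([444,-38,-5,130.]),(6,6,8,5),(444,-38),130,95); print(np.round(x,1),f)
for ds in ([S],[T]):
    x,f=fit(ds,'y',TUB,flat(48),np.array([600,-22,6]),(6,6,8),(600,-22)); print(np.round(x,1),f)
Y=down(.064)
plan([((599,-22,142),Y,5),((599,-22,75),Y,5)])
E
```

```text
5.05 [444.9 -36.4 143.7] [0.7257 0.688  0.0017 0.0013] [-0.359, 0.395, 0.463, 2.145, -0.287, 0.655, 0.248] [-0.5  0.3 -2. ] 12.9 49.0Traceback (most recent call last):
  File "<stdin>", line 5, in <module>
  File "h.py", line 36, in fit
    m=np.zeros((1680,2240),np.uint8); h=hull(mask(d,c,win,z,rad)).reshape(-1,2)
                                             ~~~~^^^^^^^^^^^^^^^
  File "h.py", line 26, in mask
    return (l==1+s[1:,4].argmax()).astype(np.uint8)*255
                 ~~~~~~~~~~~~~~^^
ValueError: attempt to get argmax of an empty sequence
```

```bash
python3 - <<'E'
from h import *
Y=down(.064)
plan([((599.3,-20.7,142),Y,5),((599.3,-20.7,76),Y,5),((599.3,-20.7,61),Y,5)])
E
```

```text
[{"delta_pos": [0.0047, 0.0309, -0.0001], "dr": [0.0, 0.0, -1.3]}, {"delta_pos": [0.0095, 0.0619, -0.0001], "dr": [0.0, 0.0, -2.7]}, {"delta_pos": [0.0142, 0.0928, -0.0002], "dr": [0.0, 0.0, -4.0]}, {"delta_pos": [0.019, 0.1237, -0.0002], "dr": [0.0, 0.0, -5.4]}, {"delta_pos": [0.0237, 0.1546, -0.0003], "dr": [0.0, 0.0, -6.7]}]
[{"delta_pos": [0.0, 0.0, 0.0132], "dr": [0.0, 0.0, 0.0]}, {"delta_pos": [0.0, 0.0, 0.0264], "dr": [0.0, 0.0, 0.0]}, {"delta_pos": [0.0, 0.0, 0.0396], "dr": [0.0, 0.0, 0.0]}, {"delta_pos": [0.0, 0.0, 0.0528], "dr": [0.0, 0.0, 0.0]}, {"delta_pos": [0.0, 0.0, 0.066], "dr": [0.0, 0.0, 0.0]}]
[{"delta_pos": [0.0, 0.0, 0.003], "dr": [0.0, 0.0, 0.0]}, {"delta_pos": [0.0, 0.0, 0.006], "dr": [0.0, 0.0, 0.0]}, {"delta_pos": [0.0, 0.0, 0.009], "dr": [0.0, 0.0, 0.0]}, {"delta_pos": [0.0, 0.0, 0.012], "dr": [0.0, 0.0, 0.0]}, {"delta_pos": [0.0, 0.0, 0.015], "dr": [0.0, 0.0, 0.0]}]
```

Request:
carry_out(commands=[{"delta_pos":[0.0045,0.031,0],"dr":[0,0,-1.3]},{"delta_pos":[0.0095,0.062,0],"dr":[0,0,-2.7]},{"delta_pos":[0.014,0.093,0],"dr":[0,0,-4]},{"delta_pos":[0.019,0.1235,0],"dr":[0,0,-5.4]},{"delta_pos":[0.0237,0.1546,0],"dr":[0,0,-6.7]}])

```text
time_s: 5.78
position: [599.6, -21.0, 139.9]
orientation: [0.684, 0.729, -0.001, -0.001]
wrist_force: [-0.8, -1.5, -1.5]
grip_width: 12.8
grip_force: 49.0
```

Request:
carry_out(commands=[{"delta_pos":[0,0,0.02],"dr":[0,0,0]},{"delta_pos":[0,0,0.04],"dr":[0,0,0]},{"delta_pos":[0,0,0.055],"dr":[0,0,0]},{"delta_pos":[0,0,0.065],"dr":[0,0,0]},{"delta_pos":[0,0,0.065],"dr":[0,0,0]}])

```text
time_s: 6.4
position: [598.9, -21.2, 76.0]
orientation: [0.684, 0.729, -0.001, -0.001]
wrist_force: [0.4, -0.8, -2.4]
grip_width: 13.1
grip_force: 49.0
```

```bash
python3 - <<'E'
from h import *
state(); snap('top','top1.png')
plan([((599.3,-20.7,76),down(.064),1)])
E
```

```text
6.4 [598.9 -21.2  76. ] [ 6.845e-01  7.290e-01 -5.000e-04 -6.000e-04] [-0.266, 0.67, 0.36, 1.824, -0.341, 0.711, 0.347] [ 0.4 -0.8 -2.4] 13.1 49.0
[{"delta_pos": [0.0006, 0.0, 0.0007], "dr": [0.0, 0.0, -0.1]}]
```

View pics/top1.png

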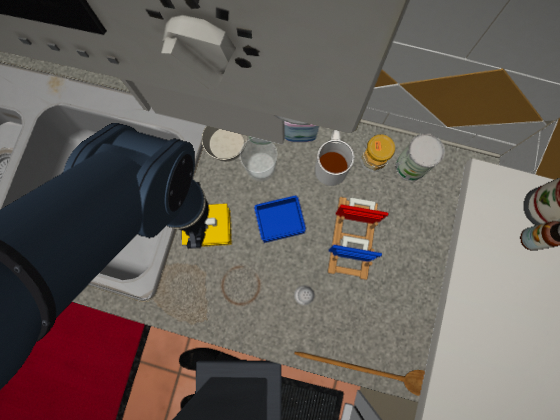

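The lid covers the yellow tub at (207,226) in the top view, so it's lined up. I'll press it down.

Request:
carry_out(commands=[{"delta_pos":[0.0005,0,0.004],"dr":[0,0,0]},{"delta_pos":[0.0005,0,0.007],"dr":[0,0,0]},{"delta_pos":[0.0005,0,0.01],"dr":[0,0,0]},{"delta_pos":[0.0005,0,0.0125],"dr":[0,0,0]},{"delta_pos":[0.0005,0,0.015],"dr":[0,0,0]}])

```text
time_s: 7.08
position: [599.4, -20.7, 62.4]
orientation: [0.684, 0.729, 0.0, -0.0]
wrist_force: [-8.0, 1.5, 31.1]
grip_width: 12.8
grip_force: 53.2
```

Request:
carry_out(commands=[{"delta_pos":[0,0,-0.001],"dr":[0,0,0]},{"delta_pos":[0,0,-0.001],"dr":[0,0,0]},{"delta_pos":[0,0,-0.001],"dr":[0,0,0]}], claw=0.4)

```text
time_s: 7.45
position: [599.5, -20.7, 62.8]
orientation: [0.684, 0.729, 0.0, 0.0]
wrist_force: [-0.5, -0.2, 0.5]
grip_width: 51.3
grip_force: 0.0
```

Request:
carry_out(commands=[{"delta_pos":[0,0,-0.03],"dr":[0,0,0]},{"delta_pos":[0,0,-0.08],"dr":[0,0,0]},{"delta_pos":[0,0,-0.12],"dr":[0,0,0]},{"delta_pos":[0,0,-0.12],"dr":[0,0,0]}])

```text
time_s: 7.95
position: [601.2, -21.0, 185.9]
orientation: [0.684, 0.729, 0.002, 0.002]
wrist_force: [-0.0, 1.0, -0.1]
grip_width: 51.3
grip_force: 0.0
```

```bash
python3 - <<'E'
from h import *
state()
T=snap('top')
for c,xy in (('b',(540,-340)),('r',(625,-356))):
    m=mask(T,c,xy,60,75); ys,xs=np.where(m); top=[]
    for u in range(xs.min()+4,xs.max()-3): top.append((u+.0,ys[xs==u].min()-.5))
    P=ray(T,top,98); k=np.polyfit(P[:,1],P[:,0],1); r=P[:,0]-np.polyval(k,P[:,1])
    print(c,'yaw',-k[0],'x at mid',np.polyval(k,P[:,1].mean()),'std',r.std(),'y ends',ray(T,[(xs.min()-.5,ys[xs==xs.min()].mean()),(xs.max()+.5,ys[xs==xs.max()].mean())],98)[:,:2])
W=ray(T,[(468,165),(425,400)],340);print('sill',W)
Ys=fit([T],'y',LID,flat(51.5),np.array([599.,-22,6]),(5,5,6),(600,-22),50);print(Ys)
E
```

```text
7.95 [601.2 -21.  185.9] [0.6845 0.729  0.002  0.0021] [-0.316, 0.541, 0.433, 1.717, -0.272, 0.937, 0.287] [-0.   1.  -0.1] 51.3 0.0
b yaw -0.17750723778221494 x at mid 543.626285547569 std 0.6042017267156019 y ends [[ 540.79185582 -281.24372896]
 [ 531.71881982 -387.47947346]]
r yaw -0.17478810369421044 x at mid 626.7196376349601 std 0.6252055783655991 y ends [[ 615.6332116  -297.08559804]
 [ 615.6221327  -405.654571  ]]
sill [[ 639.49719839 -463.67109412  340.        ]
 [ 314.47977678 -379.9833472   340.        ]]
(array([595.45704178, -26.32175033,   5.32368219]), np.float64(0.10075323504796241))
```

```bash
cat >> h.py <<'E'
def log():
    s=arm.sense(); open('log.txt','a').write(json.dumps([list(map(float,s['qpos'])),list(map(float,s['position'])),list(map(float,s['orientation']))])+'\n')
E
python3 - <<'E'
from h import *
log()
Y=down(-.177)
plan([((580,-170,186),down(-.06),4),((537.4,-330.4,180),Y,6)])
E
```

```text
[{"delta_pos": [-0.0369, -0.0074, -0.0005], "dr": [0.0, 0.0, 1.8]}, {"delta_pos": [-0.0739, -0.0147, -0.0011], "dr": [0.1, 0.0, 3.5]}, {"delta_pos": [-0.1108, -0.0221, -0.0016], "dr": [0.1, 0.0, 5.3]}, {"delta_pos": [-0.1478, -0.0294, -0.0021], "dr": [0.2, 0.0, 7.1]}, {"delta_pos": [-0.174, -0.0382, -0.0012], "dr": [0.2, 0.0, 8.2]}]
[{"delta_pos": [-0.0272, -0.005, 0.001], "dr": [0.0, 0.0, 1.1]}, {"delta_pos": [-0.0544, -0.0099, 0.002], "dr": [0.0, 0.0, 2.2]}, {"delta_pos": [-0.0816, -0.0149, 0.003], "dr": [-0.1, 0.0, 3.3]}, {"delta_pos": [-0.1089, -0.0198, 0.004], "dr": [-0.1, 0.0, 4.4]}, {"delta_pos": [-0.1361, -0.0247, 0.005], "dr": [-0.1, 0.0, 5.6]}]
```

Request:
carry_out(commands=[{"delta_pos":[-0.037,-0.0075,-0.0005],"dr":[0,0,1.8]},{"delta_pos":[-0.074,-0.0145,-0.001],"dr":[0.1,0,3.5]},{"delta_pos":[-0.111,-0.022,-0.0015],"dr":[0.1,0,5.3]},{"delta_pos":[-0.148,-0.0295,-0.002],"dr":[0.2,0,7.1]},{"delta_pos":[-0.174,-0.038,-0.001],"dr":[0.2,0,8.2]}])

```text
time_s: 8.62
position: [571.4, -198.4, 182.3]
orientation: [0.736, 0.678, -0.002, -0.002]
wrist_force: [0.4, 0.1, 0.4]
grip_width: 51.1
grip_force: 0.0
```

```bash
python3 -c "
from h import *
log();state()"
```

```text
8.62 [ 571.4 -198.4  182.3] [ 0.7355  0.6775 -0.0021 -0.0019] [-0.034, 0.561, 0.466, 1.703, -0.295, 0.954, 0.462] [0.4 0.1 0.4] 51.1 0.0
```

Request:
carry_out(commands=[{"delta_pos":[-0.027,-0.005,0.001],"dr":[0,0,1.1]},{"delta_pos":[-0.0545,-0.01,0.002],"dr":[0,0,2.2]},{"delta_pos":[-0.0815,-0.015,0.003],"dr":[-0.1,0,3.3]},{"delta_pos":[-0.109,-0.02,0.004],"dr":[-0.1,0,4.4]},{"delta_pos":[-0.136,-0.0245,0.005],"dr":[-0.1,0,5.6]}])

```text
time_s: 9.25
position: [536.2, -330.7, 177.2]
orientation: [0.767, 0.641, -0.001, -0.002]
wrist_force: [0.4, -0.5, -0.0]
grip_width: 51.2
grip_force: 0.0
```

```bash
python3 - <<'E'
from h import *
log();state(); T=snap('top','top2.png'); S=snap('scene')
cv2.imwrite('pics/mix2.png',np.hstack([T['color'][140:340,230:510],S['color'][130:330,230:510]]))
plan([((537.4,-330.4,110),down(-.177),2),((537.4,-330.4,73),down(-.177),3)])
E
```

```text
9.25 [ 536.2 -330.7  177.2] [ 0.7673  0.6413 -0.0012 -0.0017] [0.191, 0.604, 0.479, 1.642, -0.319, 0.978, 0.6] [ 0.4 -0.5 -0. ] 51.2 0.0
[{"delta_pos": [0.0019, 0.0012, 0.0337], "dr": [-0.1, 0.1, -0.2]}, {"delta_pos": [0.0037, 0.0023, 0.0674], "dr": [-0.2, 0.1, -0.3]}, {"delta_pos": [0.0037, 0.0024, 0.0797], "dr": [-0.2, 0.1, -0.3]}, {"delta_pos": [0.0038, 0.0024, 0.0921], "dr": [-0.2, 0.1, -0.3]}, {"delta_pos": [0.0038, 0.0025, 0.1044], "dr": [-0.2, 0.1, -0.3]}]
```

View pics/mix2.png

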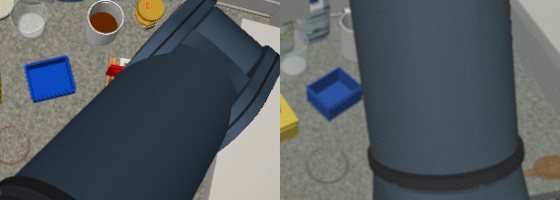

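Both views are blocked by the arm here, so I'll go on the measured pose and the forces.

Request:
carry_out(commands=[{"delta_pos":[0.002,0.001,0.034],"dr":[-0.1,0.1,-0.2]},{"delta_pos":[0.0035,0.0025,0.067],"dr":[-0.2,0.1,-0.3]},{"delta_pos":[0.0035,0.0025,0.08],"dr":[-0.2,0.1,-0.3]},{"delta_pos":[0.0035,0.0025,0.092],"dr":[-0.2,0.1,-0.3]},{"delta_pos":[0.0035,0.0025,0.1045],"dr":[-0.2,0.1,-0.3]}])

```text
time_s: 9.98
position: [540.4, -327.6, 74.4]
orientation: [0.765, 0.644, 0.001, 0.001]
wrist_force: [0.7, 0.6, -0.4]
grip_width: 51.1
grip_force: 0.0
```

```bash
python3 -c "
from h import *
log();state()"
```

```text
9.97 [ 540.4 -327.6   74.4] [0.7654 0.6436 0.0012 0.0008] [0.227, 0.717, 0.41, 1.741, -0.391, 0.763, 0.66] [ 0.7  0.6 -0.4] 51.1 0.0
```

Request:
carry_out(commands=[{"delta_pos":[0,0,0],"dr":[0,0,0]},{"delta_pos":[0,0,0],"dr":[0,0,0]},{"delta_pos":[0,0,0],"dr":[0,0,0]},{"delta_pos":[0,0,0],"dr":[0,0,0]}], claw=1, force=50)

```text
time_s: 10.48
position: [540.1, -327.6, 75.1]
orientation: [0.765, 0.643, 0.001, 0.001]
wrist_force: [-1.6, 1.1, 6.4]
grip_width: 13.7
grip_force: 49.6
```

Request:
carry_out(commands=[{"delta_pos":[0,0,-0.01],"dr":[0,0,0]},{"delta_pos":[0,0,-0.03],"dr":[0,0,0]},{"delta_pos":[0,0,-0.06],"dr":[0,0,0]},{"delta_pos":[0,0,-0.09],"dr":[0,0,0]},{"delta_pos":[0,0,-0.11],"dr":[0,0,0]}])

```text
time_s: 11.1
position: [540.3, -327.7, 186.5]
orientation: [0.765, 0.644, 0.001, 0.001]
wrist_force: [-0.0, 0.3, -2.2]
grip_width: 13.5
grip_force: 48.7
```

```bash
cat > kin.py <<'E'
from h import *
from scipy.optimize import least_squares
D=[json.loads(l) for l in open('log.txt')]
D+=[[[-1.42277958,.57569019,.02491003,1.43713184,-.01502779,1.12899075,-.05646438],[155.068,656.936,231.284],[.1156425,.9932909,0,0]],
[[-0.356,0.366,0.46,2.123,-0.249,0.702,0.214],[443.9,-39.6,160.4],[.7267,.6869,.0004,.0003]],
[[-0.359,0.395,0.463,2.145,-0.287,0.655,0.248],[444.9,-36.4,143.7],[.7257,.688,.0017,.0013]],
[[-0.266,0.67,0.36,1.824,-0.341,0.711,0.347],[598.9,-21.2,76],[.6845,.729,-.0005,-.0006]]]
import itertools
def fk(q,p,sg):
    # p: base yaw, h, off2(xy), L1, off4(x,y), L2, off6(x,y), L3, end yaw
    ax='zyzyzyz'; T=R.from_euler('z',p[0]); t=np.zeros(3)
    tr={1:[p[2],p[3],p[1]],3:[p[5],p[6],p[4]],4:[-0*p[5],0,0],5:[p[8],p[9],p[7]],6:[p[11],p[12],p[10]]}
    for i in range(7):
        if i in tr: t=t+T.apply(tr[i])
        T=T*R.from_euler(ax[i],sg[i]*q[i])
    return t, T*R.from_euler('z',p[13])
def resid(p,sg,flip=0):
    e=[]
    for q,x,o in D:
        t,T=fk(q,p,sg); e+=list((t-x)); e+=list((T.inv()*R.from_quat(o)).as_rotvec()*500)
    return np.r_[e,np.array(p)[[2,3,5,6,8,9,11,12]]*.01]
if __name__=='__main__':
    log();state(); best=None
    for s1,s3,s5,s7 in itertools.product([1,-1],repeat=4):
      for y0 in (0,3.14):
       for e0 in (0,1.57,3.14,-1.57):
        sg=(s1,1,s3,1,s5,1,s7)
        r=least_squares(resid,[y0,350,0,0,420,0,0,420,0,0,270,0,0,e0],args=(sg,),loss='linear',max_nfev=60)
        if best is None or r.cost<best[0]: best=(r.cost,sg,r.x)
    print(best[0],best[1],np.round(best[2],2).tolist(),np.abs(resid(best[2],best[1])).max())
    json.dump([best[1],list(best[2])],open('kin.json','w'))
E
python3 kin.py
```

```text
11.1 [ 540.3 -327.7  186.5] [0.7653 0.6436 0.0014 0.0012] [0.183, 0.594, 0.482, 1.633, -0.318, 0.99, 0.597] [-0.   0.3 -2.2] 13.5 48.7
0.6446864757712767 (-1, 1, -1, 1, -1, 1, -1) [0.0, 259.05, -0.18, -15.23, 587.93, -0.67, -31.65, 391.32, 0.25, -0.16, 354.16, -0.45, -0.16, 1.57] 0.6505190397395074
```

```bash
cat > ik.py <<'E'
from kin import *
SG,P=json.load(open('kin.json'))
LO=np.array([-2.76,-.34,-1.52,.19,-1.09,.17,-2.82]); HI=np.array([2.76,2.15,1.57,2.46,4.23,1.99,2.82])
def ik(pos,ro,q0,w=.02):
    def f(q):
        t,T=fk(q,P,SG); return np.r_[(t-pos)/10,(T.inv()*ro).as_rotvec()*20,w*(q-q0)]
    r=least_squares(f,np.clip(q0,LO+.03,HI-.03),bounds=(LO+.02,HI-.02)); e=f(r.x); return r.x,np.abs(e[:3]).max()*10,np.abs(e[3:6]).max()/20
OFF=np.array([-11,4,19.]) # lid centre in tool frame
def lay(C,phi,t):
    z=np.array([np.cos(phi)*np.cos(t),np.sin(phi)*np.cos(t),-np.sin(t)]); y=np.array([np.cos(phi)*np.sin(t),np.sin(phi)*np.sin(t),np.cos(t)])
    ro=R.from_matrix(np.c_[np.cross(y,z),y,z]); return np.array(C)-ro.apply(OFF),ro
E
python3 - <<'E'
from ik import *
rng=np.random.default_rng(0); q0=arm.sense()['qpos']
for t in (25,32):
  for C in ((470,-110),(465,-60)):
    for ph in range(-180,1,20):
        t_=np.radians(t); pos,ro=lay((*C,33.5*np.sin(t_)+11.5*np.cos(t_)+1),np.radians(ph),t_); b=None
        for k in range(8):
            q,e,a=ik(pos,ro,q0 if k==0 else rng.uniform(LO,HI),.001)
            if b is None or e+a*100<b[1]+b[2]*100: b=(q,e,a)
            if b[1]+b[2]*100<2: break
        print(t,C,ph,np.round(b[0],2).tolist() if b[1]+b[2]*100<3 else '-',round(b[1],1),round(b[2],2),k)
E
```

```text
25 (470, -110) -180 [-0.29, 1.48, 1.06, 1.2, -0.48, 1.97, -2.34] 0.0 0.0 0
25 (470, -110) -160 [-0.51, 1.62, 1.37, 1.3, -0.53, 1.86, -1.95] 0.0 0.0 0
25 (470, -110) -140 [-0.71, 1.64, 1.4, 1.46, -0.5, 1.59, -1.77] 0.0 0.0 0
25 (470, -110) -120 [-0.91, 1.66, 1.41, 1.68, -0.52, 1.27, -1.59] 0.0 0.0 0
25 (470, -110) -100 [-1.09, 1.6, 1.3, 1.93, -0.49, 0.85, -1.52] 0.0 0.0 0
25 (470, -110) -80 [-1.24, 1.62, 1.27, 2.21, -0.83, 0.44, -1.09] 0.0 0.0 0
25 (470, -110) -60 [-0.09, 1.25, -0.91, 2.44, 1.44, 1.97, 2.77] 1.2 0.01 7
25 (470, -110) -40 - 21.8 0.26 7
25 (470, -110) -20 - 42.1 0.51 7
25 (470, -110) 0 - 42.6 0.46 7
25 (465, -60) -180 [-0.36, 1.45, 1.02, 1.24, -0.49, 1.97, -2.4] 0.0 0.0 0
25 (465, -60) -160 [-0.57, 1.6, 1.34, 1.31, -0.54, 1.89, -2.01] 0.0 0.0 0
25 (465, -60) -140 [-0.77, 1.64, 1.39, 1.45, -0.51, 1.65, -1.82] 0.0 0.0 0
25 (465, -60) -120 [-0.97, 1.66, 1.41, 1.65, -0.52, 1.36, -1.64] 0.0 0.0 0
25 (465, -60) -100 [-1.16, 1.6, 1.3, 1.89, -0.47, 0.95, -1.57] 0.0 0.0 0
25 (465, -60) -80 [-1.32, 1.6, 1.27, 2.15, -0.66, 0.55, -1.29] 0.0 0.0 0
25 (465, -60) -60 [-1.28, 1.34, 0.8
[... 626 characters left out ...]
110) -40 - 36.0 0.21 7
32 (470, -110) -20 - 52.6 0.37 7
32 (470, -110) 0 - 39.3 0.35 7
32 (465, -60) -180 [-0.43, 1.51, 1.29, 1.33, -0.66, 1.97, -2.2] 0.0 0.0 0
32 (465, -60) -160 [-0.59, 1.55, 1.36, 1.39, -0.59, 1.81, -1.99] 0.0 0.0 0
32 (465, -60) -140 [-0.78, 1.57, 1.39, 1.52, -0.56, 1.58, -1.79] 0.0 0.0 0
32 (465, -60) -120 [-0.96, 1.53, 1.33, 1.71, -0.5, 1.26, -1.67] 0.0 0.0 0
32 (465, -60) -100 [-1.14, 1.53, 1.34, 1.93, -0.58, 0.93, -1.44] 0.0 0.0 0
32 (465, -60) -80 [-1.28, 1.51, 1.29, 2.19, -0.79, 0.53, -1.09] 0.0 0.0 0
32 (465, -60) -60 [-1.33, 1.44, 1.14, 2.44, 4.16, 0.19, 0.34] 1.4 0.01 7
32 (465, -60) -40 - 18.3 0.22 7
32 (465, -60) -20 - 45.8 0.39 7
32 (465, -60) 0 - 49.3 0.39 7
```

```bash
cat >> ik.py <<'E'
def pts(q): # elbow, wrist positions
    p=list(P); o=[]
    for k in (4,6):
        T=R.from_euler('z',p[0]); t=np.zeros(3); tr={1:[p[2],p[3],p[1]],3:[p[5],p[6],p[4]],5:[p[8],p[9],p[7]]}
        for i in range(k):
            if i in tr: t=t+T.apply(tr[i])
            T=T*R.from_euler('zyzyzyz'[i],SG[i]*q[i])
        o.append(np.round(t).astype(int).tolist())
    return o
def sim(wps,q,start=None):
    s=arm.sense(); p,r=start or (s['position'],R.from_quat(s['orientation'])); p=np.array(p)
    for q_,ro,n in wps:
        rv=(r.inv()*ro).as_rotvec(); m=0
        for k in range(1,n+1):
            qq,e,a=ik(p+(np.array(q_)-p)*k/n,r*R.from_rotvec(rv*k/n),q,.01); m=max(m,np.abs(qq-q).max()/.125); q=qq
            if e>1 or a>.01: print('  bad',k,round(e,1),round(a,2))
        p,r=np.array(q_),ro; print(np.round(p),np.round(q,2).tolist(),'vmax',round(m,2),pts(q))
    return q
E
python3 - <<'E'
from ik import *
def L(z,t,C=(470,-100),ph=-95):
    return lay((*C,z),np.radians(ph),np.radians(t))
t=np.radians(25); zc=33.5*np.sin(t)+11.5*np.cos(t)
print(zc)
w=[((500,-200,200),down(-.7),5),((465,-40,200),down(np.radians(-95)),8),(*L(110,60),5),(*L(80,25),5),(*L(zc+2,25),5)]
sim(w,arm.sense()['qpos'])
plan(w)
E
```

```text
24.580251319234904
[ 500 -200  200] [-0.16, 0.49, 0.68, 1.86, -0.37, 0.93, -0.0] vmax 1.01 [[259, 1, 789], [500, -200, 554]]
[465 -40 200] [-0.72, 0.49, 1.05, 2.03, -0.54, 0.93, -1.03] vmax 1.03 [[212, 144, 790], [465, -40, 554]]
[482. -88. 124.] [-0.92, 0.89, 1.18, 2.08, -0.45, 0.68, -1.22] vmax 0.76 [[286, 332, 653], [497, 89, 431]]
[483. -82.  84.] [-1.14, 1.48, 1.3, 2.0, -0.37, 0.77, -1.53] vmax 0.97 [[263, 520, 343], [510, 238, 234]]
[483. -82.  31.] [-1.14, 1.55, 1.23, 1.99, -0.43, 0.74, -1.57] vmax 0.11 [[270, 522, 302], [510, 238, 181]]
[{"delta_pos": [0.0238, -0.0123, -0.0027], "dr": [0.0, 0.0, 6.0]}, {"delta_pos": [0.0476, -0.0246, -0.0055], "dr": [0.1, 0.0, 12.1]}, {"delta_pos": [0.0714, -0.0369, -0.0082], "dr": [0.1, -0.1, 18.1]}, {"delta_pos": [0.0951, -0.0492, -0.0109], "dr": [0.2, -0.1, 24.2]}, {"delta_pos": [0.1189, -0.0615, -0.0136], "dr": [0.2, -0.1, 30.2]}]
[{"delta_pos": [0.0125, -0.0163, 0.0], "dr": [0.0, 0.0, 6.9]}, {"delta_pos": [0.025, -0.0325, 0.0], "dr": [0.0, 0.0, 13.8]}, {"delta_pos": [0.0375, -0.0487, 0.0], "dr": [0.0, 0.0, 20.6]}, {"delta_pos": [0.05, -0
[... 582 characters left out ...]
0.0128, 0.0177, 0.0501], "dr": [-18.0, 0.1, 0.0]}, {"delta_pos": [0.0128, 0.0149, 0.0577], "dr": [-25.0, 0.1, 0.0]}, {"delta_pos": [0.0128, 0.0121, 0.0653], "dr": [-32.0, 0.1, 0.0]}]
[{"delta_pos": [0.0, -0.0064, 0.0049], "dr": [-7.0, 0.0, 0.0]}, {"delta_pos": [0.0, -0.0129, 0.0098], "dr": [-14.0, 0.0, 0.0]}, {"delta_pos": [0.0, -0.0193, 0.0147], "dr": [-21.0, 0.0, 0.0]}, {"delta_pos": [0.0, -0.0267, 0.0224], "dr": [-21.0, 0.0, 0.0]}, {"delta_pos": [0.0, -0.0341, 0.0301], "dr": [-21.0, 0.0, 0.0]}]
[{"delta_pos": [-0.0001, -0.0097, 0.0045], "dr": [0.0, 0.0, 0.0]}, {"delta_pos": [-0.0001, -0.0194, 0.009], "dr": [0.0, 0.0, 0.0]}, {"delta_pos": [-0.0001, -0.0291, 0.0135], "dr": [0.0, 0.0, 0.0]}]
```

```bash
python3 - <<'E'
from ik import *
def L(z,t,C=(462,-105),ph=-92):
    return lay((*C,z),np.radians(ph),np.radians(t))
w=[((478,-200,190),down(-.7),5),((455,-45,190),down(np.radians(-92)),10),(*L(110,60),5),(*L(80,25),5)]
sim(w,arm.sense()['qpos'])
plan(w)
E
```

```text
[ 478 -200  190] [-0.15, 0.47, 0.68, 1.92, -0.38, 0.88, 0.02] vmax 0.98 [[250, -1, 793], [478, -200, 544]]
[455 -45 190] [-0.7, 0.49, 1.03, 2.07, -0.54, 0.89, -0.96] vmax 0.79 [[212, 137, 792], [455, -45, 544]]
[473. -92. 124.] [-0.93, 0.87, 1.18, 2.13, -0.45, 0.62, -1.17] vmax 0.75 [[278, 329, 662], [479, 85, 431]]
[474. -86.  84.] [-1.17, 1.48, 1.3, 2.07, -0.4, 0.68, -1.48] vmax 1.02 [[249, 528, 341], [484, 234, 234]]
[{"delta_pos": [0.023, -0.0166, -0.0007], "dr": [0.0, 0.0, 6.0]}, {"delta_pos": [0.0461, -0.0333, -0.0015], "dr": [0.1, 0.0, 12.1]}, {"delta_pos": [0.0691, -0.0499, -0.0022], "dr": [0.1, -0.1, 18.1]}, {"delta_pos": [0.0921, -0.0666, -0.003], "dr": [0.2, -0.1, 24.2]}, {"delta_pos": [0.1152, -0.0832, -0.0037], "dr": [0.2, -0.1, 30.2]}]
[{"delta_pos": [0.0103, -0.0118, 0.0], "dr": [0.0, 0.0, 5.2]}, {"delta_pos": [0.0207, -0.0235, 0.0], "dr": [0.0, 0.0, 10.4]}, {"delta_pos": [0.0311, -0.0352, 0.0], "dr": [0.0, 0.0, 15.6]}, {"delta_pos": [0.0415, -0.047, 0.0], "dr": [0.0, 0.0, 20.8]}, {"delta_pos": [0.0518, -0.0587, 0.0], "dr": [0.0, 0.0, 26.0]}]
[{"delta_pos": [0.0042, -0
[... 229 characters left out ...]
elta_pos": [0.021, -0.0755, 0.0], "dr": [0.0, 0.0, 25.9]}]
[{"delta_pos": [0.004, 0.0093, 0.0131], "dr": [-6.0, 0.0, 0.0]}, {"delta_pos": [0.008, 0.0187, 0.0262], "dr": [-12.0, 0.0, 0.0]}, {"delta_pos": [0.012, 0.028, 0.0393], "dr": [-18.0, 0.0, 0.0]}, {"delta_pos": [0.016, 0.0374, 0.0524], "dr": [-24.0, 0.0, 0.0]}, {"delta_pos": [0.02, 0.0468, 0.0655], "dr": [-30.0, 0.0, 0.0]}]
[{"delta_pos": [0.0, -0.0051, 0.0063], "dr": [-7.0, 0.0, 0.0]}, {"delta_pos": [0.0, -0.0101, 0.0127], "dr": [-14.0, 0.0, 0.0]}, {"delta_pos": [0.0, -0.0152, 0.019], "dr": [-21.0, 0.0, 0.0]}, {"delta_pos": [0.0, -0.0202, 0.0253], "dr": [-28.0, 0.0, 0.0]}, {"delta_pos": [0.0, -0.0252, 0.0317], "dr": [-35.0, 0.0, 0.0]}]
```

Request:
carry_out(commands=[{"delta_pos":[0.023,-0.0165,-0.0005],"dr":[0,0,6]},{"delta_pos":[0.046,-0.0335,-0.0015],"dr":[0.1,0,12.1]},{"delta_pos":[0.069,-0.05,-0.002],"dr":[0.1,-0.1,18.1]},{"delta_pos":[0.092,-0.0665,-0.003],"dr":[0.2,-0.1,24.2]},{"delta_pos":[0.115,-0.083,-0.0035],"dr":[0.2,-0.1,30.2]}])

```text
time_s: 11.72
position: [477.7, -199.0, 188.5]
orientation: [0.907, 0.421, -0.0, -0.001]
wrist_force: [0.1, 1.1, -1.2]
grip_width: 13.6
grip_force: 48.8
```

Request:
carry_out(commands=[{"delta_pos":[0.0105,-0.012,0],"dr":[0,0,5.2]},{"delta_pos":[0.0205,-0.0235,0],"dr":[0,0,10.4]},{"delta_pos":[0.031,-0.035,0],"dr":[0,0,15.6]},{"delta_pos":[0.0415,-0.047,0],"dr":[0,0,20.8]},{"delta_pos":[0.052,-0.0585,0],"dr":[0,0,26]}])

```text
time_s: 12.35
position: [466.7, -121.8, 188.5]
orientation: [0.979, 0.206, -0.0, -0.001]
wrist_force: [-0.1, 1.2, -1.9]
grip_width: 13.9
grip_force: 48.9
```

Request:
carry_out(commands=[{"delta_pos":[0.004,-0.015,0],"dr":[0,0,5.2]},{"delta_pos":[0.0085,-0.03,0],"dr":[0,0,10.4]},{"delta_pos":[0.0125,-0.0455,0],"dr":[0,0,15.5]},{"delta_pos":[0.017,-0.0605,0],"dr":[0,0,20.7]},{"delta_pos":[0.021,-0.0755,0],"dr":[0,0,25.9]}])

```text
time_s: 12.98
position: [455.3, -44.2, 188.6]
orientation: [1.0, -0.019, -0.001, -0.001]
wrist_force: [0.5, 0.2, -1.8]
grip_width: 13.6
grip_force: 48.9
```

```bash
python3 - <<'E'
from ik import *
state(); snap('top','top3.png')
def L(z,t,C=(462,-105),ph=-92):
    return lay((*C,z),np.radians(ph),np.radians(t))
w=[(*L(110,60),5),(*L(80,25),5)]
sim(w,arm.sense()['qpos'])
plan(w)
E
```

```text
12.97 [455.3 -44.2 188.6] [ 9.998e-01 -1.860e-02 -5.000e-04 -7.000e-04] [-0.688, 0.484, 1.015, 2.067, -0.539, 0.882, -0.974] [ 0.5  0.2 -1.8] 13.6 48.9
[473. -92. 124.] [-0.93, 0.86, 1.17, 2.13, -0.44, 0.62, -1.18] vmax 0.75 [[277, 326, 664], [479, 85, 431]]
[474. -86.  84.] [-1.17, 1.48, 1.3, 2.07, -0.39, 0.68, -1.49] vmax 1.02 [[249, 527, 344], [484, 234, 234]]
[{"delta_pos": [0.0041, 0.01, 0.0127], "dr": [-6.0, 0.0, 0.0]}, {"delta_pos": [0.0083, 0.0199, 0.0254], "dr": [-12.1, 0.1, -0.1]}, {"delta_pos": [0.0124, 0.0299, 0.0381], "dr": [-18.1, 0.1, -0.1]}, {"delta_pos": [0.0165, 0.0398, 0.0508], "dr": [-24.1, 0.2, -0.2]}, {"delta_pos": [0.0206, 0.0498, 0.0635], "dr": [-30.2, 0.2, -0.2]}]
[{"delta_pos": [0.0, -0.0051, 0.0063], "dr": [-7.0, 0.0, 0.0]}, {"delta_pos": [0.0, -0.0101, 0.0126], "dr": [-14.0, 0.0, 0.0]}, {"delta_pos": [0.0, -0.0151, 0.019], "dr": [-21.0, 0.0, 0.0]}, {"delta_pos": [0.0, -0.0202, 0.0253], "dr": [-28.0, 0.0, 0.0]}, {"delta_pos": [0.0, -0.0252, 0.0316], "dr": [-35.0, 0.0, 0.0]}]
```

View pics/top3.png

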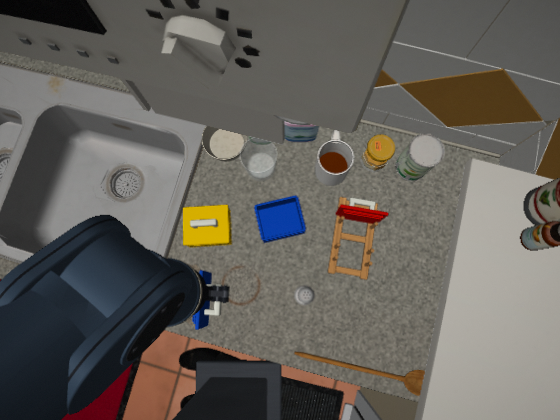

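The blue lid hangs in the gripper at (203,300) with its handle facing right. The yellow lid sits on its tub at (206,226), and the red lid is untouched at (362,214). Next I'll tilt the blue lid down.

Request:
carry_out(commands=[{"delta_pos":[0.004,0.01,0.0125],"dr":[-6,0,0]},{"delta_pos":[0.0085,0.02,0.0255],"dr":[-12,0.1,-0.1]},{"delta_pos":[0.0125,0.03,0.038],"dr":[-18,0.1,-0.1]},{"delta_pos":[0.0165,0.04,0.051],"dr":[-24,0.2,-0.2]},{"delta_pos":[0.0205,0.05,0.0635],"dr":[-30,0.2,-0.2]}])

```text
time_s: 13.65
position: [474.6, -95.5, 124.5]
orientation: [0.966, -0.014, -0.003, 0.259]
wrist_force: [0.5, -0.5, -2.2]
grip_width: 13.7
grip_force: 48.9
```

Request:
carry_out(commands=[{"delta_pos":[0,-0.005,0.0065],"dr":[-7,0,0]},{"delta_pos":[0,-0.01,0.0125],"dr":[-14,0,0]},{"delta_pos":[0,-0.015,0.019],"dr":[-21,0,0]},{"delta_pos":[0,-0.02,0.0255],"dr":[-28,0,0]},{"delta_pos":[0,-0.025,0.0315],"dr":[-35,0,0]}])

```text
time_s: 14.28
position: [475.1, -88.9, 84.0]
orientation: [0.843, -0.012, -0.008, 0.538]
wrist_force: [1.4, -0.2, -1.2]
grip_width: 13.7
grip_force: 49.0
```

```bash
python3 - <<'E'
from ik import *
state(); T=snap('top'); S=snap('scene')
cv2.imwrite('pics/mix4.png',np.hstack([T['color'][200:400,100:380],S['color'][200:400,130:410]]))
s=arm.sense(); ro=R.from_quat(s['orientation']); print('toolz',ro.apply([0,0,1]),'lid c',s['position']+ro.apply(OFF),pts(s['qpos']))
def L(z,t,C=(462,-105),ph=-92):
    return lay((*C,z),np.radians(ph),np.radians(t))
w=[(*L(25,25),5)]
sim(w,s['qpos']); plan(w)
E
```

```text
14.28 [475.1 -88.9  84. ] [ 0.8428 -0.0115 -0.0078  0.538 ] [-1.175, 1.48, 1.283, 2.062, -0.385, 0.681, -1.508] [ 1.4 -0.2 -1.2] 13.7 49.0
toolz [-0.02612826 -0.90870228 -0.41662631] lid c [ 462.95256854 -107.46930401   76.67836512] [[246, 529, 338], [483, 240, 224]]
[474. -86.  29.] [-1.16, 1.54, 1.21, 2.05, -0.44, 0.65, -1.54] vmax 0.15 [[258, 528, 305], [484, 234, 179]]
[{"delta_pos": [-0.0001, -0.0096, 0.0039], "dr": [0.1, -0.1, 0.1]}, {"delta_pos": [-0.0002, -0.0191, 0.0077], "dr": [0.2, -0.1, 0.3]}, {"delta_pos": [-0.0003, -0.0287, 0.0116], "dr": [0.2, -0.2, 0.4]}, {"delta_pos": [-0.0004, -0.0382, 0.0155], "dr": [0.3, -0.3, 0.5]}, {"delta_pos": [-0.0005, -0.0478, 0.0193], "dr": [0.4, -0.3, 0.6]}]
```

View pics/mix4.png

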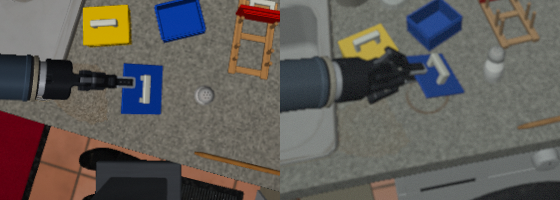

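The lid is held handle up, tilted, at about (242,289) in the full top view and clear of everything. Lowering it.

Request:
carry_out(commands=[{"delta_pos":[0,-0.0095,0.004],"dr":[0,0,0]},{"delta_pos":[0,-0.019,0.0085],"dr":[0,0,0]},{"delta_pos":[0,-0.0285,0.0125],"dr":[0,0,0]},{"delta_pos":[0,-0.038,0.017],"dr":[0,0,0]},{"delta_pos":[0,-0.0455,0.021],"dr":[0,0,0]}])

```text
time_s: 15.0
position: [474.0, -89.3, 33.9]
orientation: [0.844, -0.013, -0.008, 0.536]
wrist_force: [0.4, -0.1, -1.1]
grip_width: 13.8
grip_force: 49.1
```

```bash
python3 - <<'E'
from ik import *
state()
s=arm.sense(); ro=R.from_quat(s['orientation']); print('toolz',ro.apply([0,0,1]),'lid c',s['position']+ro.apply(OFF))
c=s['position']+ro.apply([0,-38-4+4,-73]); print('body low z',c[2],'tip low',(s['position']+ro.apply([0,-22,0]))[2])
E
```

```text
15.0 [474.  -89.3  33.9] [ 0.8438 -0.013  -0.008   0.5365] [-1.166, 1.542, 1.215, 2.051, -0.441, 0.654, -1.545] [ 0.4 -0.1 -1.1] 13.8 49.1
toolz [-0.0273868  -0.90511003 -0.42429447] lid c [ 462.42746324 -107.84509062   29.49912014]
body low z 30.50787116741755 tip low 14.022760539375966
```

Request:
carry_out(commands=[{"delta_pos":[0,-0.0025,0.001],"dr":[0,0,0]},{"delta_pos":[0,-0.0045,0.002],"dr":[0,0,0]},{"delta_pos":[0,-0.0045,0.002],"dr":[0,0,0]}])

```text
time_s: 15.38
position: [474.0, -89.3, 29.8]
orientation: [0.843, -0.013, -0.008, 0.537]
wrist_force: [-0.2, 0.5, -0.8]
grip_width: 13.9
grip_force: 49.1
```

Request:
carry_out(commands=[{"delta_pos":[0,0,0],"dr":[0,0,0]},{"delta_pos":[0,0,0],"dr":[0,0,0]}], claw=0.72)

```text
time_s: 15.62
position: [474.0, -89.3, 29.9]
orientation: [0.843, -0.013, -0.008, 0.537]
wrist_force: [-0.4, -0.1, -1.0]
grip_width: 24.0
grip_force: 0.2
```

```bash
python3 - <<'E'
from ik import *
state()
s=arm.sense(); q=s['qpos']; ro=R.from_quat(s['orientation'])
sim([(s['position']+ro.apply([0,0,-80]),ro,4)],q)
E
```

```text
15.62 [474.  -89.3  29.9] [ 0.8435 -0.013  -0.0078  0.537 ] [-1.166, 1.549, 1.21, 2.049, -0.445, 0.653, -1.549] [-0.4 -0.1 -1. ] 24.0 0.2
[476. -17.  64.] [-1.26, 1.51, 1.28, 1.97, -0.39, 0.84, -1.58] vmax 0.4 [[202, 549, 325], [485, 304, 214]]
```

Request:
carry_out(commands=[{"delta_pos":[0,0,-0.04],"dr":[0,0,0]},{"delta_pos":[0,0,-0.08],"dr":[0,0,0]},{"delta_pos":[0,0,-0.08],"dr":[0,0,0]},{"delta_pos":[0,0,-0.08],"dr":[0,0,0]}])

```text
time_s: 16.12
position: [475.8, -17.2, 63.5]
orientation: [0.843, -0.013, -0.008, 0.537]
wrist_force: [-0.3, 0.1, -0.0]
grip_width: 24.0
grip_force: 0.0
```

```bash
python3 - <<'E'
from ik import *
state(); T=snap('top'); S=snap('scene')
cv2.imwrite('pics/mix5.png',np.hstack([T['color'][200:400,100:380],S['color'][200:400,130:410]]))
for ds in ([T],[S],[S,T]):
    try: print(np.round(fit(ds,'b',LID,flat(11.5),np.array([462.,-107,-157]),(5,5,8),(462,-107),15)[0],1))
    except Exception as e: print(e)
E
```

```text
16.12 [475.8 -17.2  63.5] [ 0.8435 -0.013  -0.008   0.5369] [-1.266, 1.517, 1.278, 1.962, -0.394, 0.852, -1.584] [-0.3  0.1 -0. ] 24.0 0.0
[ 461.2  -97.1 -158.1]
[ 463.   -97.6 -158.8]
[ 461.5  -97.2 -158.7]
```

View pics/mix5.png

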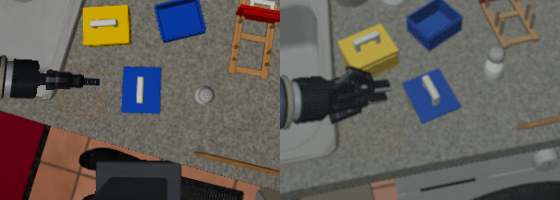

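The blue lid lies flat, handle up, at (241,289) in the top view, with the gripper clear of it. I'll take it by the handle next.

```bash
python3 - <<'E'
from ik import *
s=arm.sense(); Y=down(-1.585); p=s['position']
w=[(*lay((462,-75,150),-1.585,np.radians(60)),4),((462,-97.3,130),Y,4),((462,-97.3,60),Y,3),((462,-97.3,22),Y,3)]
w[0]=((466,-40,130),w[0][1],4)
sim(w,s['qpos']); plan(w)
E
```

```text
[466 -40 130] [-1.05, 0.88, 1.21, 2.12, -0.45, 0.69, -1.23] vmax 1.31 [[237, 363, 658], [468, 137, 437]]
[462. -97. 130.] [-0.46, 0.56, 0.87, 2.1, -0.64, 0.76, -0.77] vmax 1.42 [[278, 99, 769], [462, -97, 484]]
[462. -97.  60.] [-0.35, 0.65, 0.71, 2.17, -0.79, 0.6, -0.64] vmax 0.45 [[333, 81, 738], [462, -97, 414]]
[462. -97.  22.] [-0.28, 0.7, 0.61, 2.2, -0.88, 0.5, -0.57] vmax 0.28 [[363, 64, 719], [462, -97, 376]]
[{"delta_pos": [-0.0022, 0.0175, -0.0019], "dr": [8.7, 0.2, -0.2]}, {"delta_pos": [-0.0044, 0.0349, -0.0039], "dr": [17.5, 0.4, -0.3]}, {"delta_pos": [-0.0066, 0.0524, -0.0058], "dr": [26.2, 0.6, -0.5]}, {"delta_pos": [-0.0088, 0.0699, -0.0078], "dr": [35.0, 0.8, -0.7]}, {"delta_pos": [-0.0093, 0.0759, 0.0052], "dr": [42.5, 0.7, -0.8]}]
[{"delta_pos": [-0.0008, 0.0133, 0.0055], "dr": [7.5, 0.0, 0.0]}, {"delta_pos": [-0.0016, 0.0265, 0.0109], "dr": [15.0, 0.0, 0.0]}, {"delta_pos": [-0.0024, 0.0398, 0.0164], "dr": [22.5, 0.0, 0.0]}, {"delta_pos": [-0.0024, 0.0309, 0.038], "dr": [22.5, 0.0, 0.0]}, {"delta_pos": [-0.0024, 0.0219, 0.0595], "dr": [22.5, 0.0, 0.0]}]
[{"delta_pos": [0.0, 0.0001, 0.0234], "dr": [0.0, 0.0, 0.0]}, {"delta_pos": [0.0, 0.0001, 0.036], "dr": [0.0, 0.0, 0.0]}, {"delta_pos": [0.0, 0.0001, 0.0487], "dr": [0.0, 0.0, 0.0]}, {"delta_pos": [0.0, 0.0001, 0.0614], "dr": [0.0, 0.0, 0.0]}]
```

Request:
carry_out(commands=[{"delta_pos":[-0.002,0.0175,-0.002],"dr":[8.7,0.2,-0.2]},{"delta_pos":[-0.0045,0.035,-0.004],"dr":[17.5,0.4,-0.3]},{"delta_pos":[-0.0065,0.0525,-0.006],"dr":[26.2,0.6,-0.5]},{"delta_pos":[-0.009,0.07,-0.008],"dr":[35,0.8,-0.7]},{"delta_pos":[-0.009,0.076,0.005],"dr":[42.5,0.7,-0.8]}], claw=0.4)

```text
time_s: 16.85
position: [465.8, -54.2, 131.4]
orientation: [0.981, -0.007, -0.0, 0.192]
wrist_force: [-0.1, 0.3, -0.0]
grip_width: 51.5
grip_force: 0.0
```

Request:
carry_out(commands=[{"delta_pos":[-0.001,0.0135,0.0055],"dr":[7.5,0,0]},{"delta_pos":[-0.0015,0.0265,0.011],"dr":[15,0,0]},{"delta_pos":[-0.0025,0.04,0.0165],"dr":[22.5,0,0]},{"delta_pos":[-0.0025,0.04,0.0165],"dr":[22.5,0,0]}])

```text
time_s: 17.35
position: [461.5, -103.2, 131.3]
orientation: [1.0, -0.013, 0.001, -0.001]
wrist_force: [-0.6, 0.1, -0.4]
grip_width: 51.3
grip_force: 0.0
```

```bash
python3 - <<'E'
from ik import *
state(); Y=down(-1.585)
plan([((462,-97.3,50),Y,2),((462,-97.3,21.5),Y,3)])
E
```

```text
17.35 [ 461.5 -103.2  131.3] [ 9.999e-01 -1.300e-02  1.100e-03 -6.000e-04] [-0.435, 0.552, 0.844, 2.103, -0.617, 0.748, -0.789] [-0.6  0.1 -0.4] 51.3 0.0
[{"delta_pos": [0.0001, -0.0029, 0.0407], "dr": [0.0, -0.1, -0.3]}, {"delta_pos": [0.0002, -0.0058, 0.0814], "dr": [-0.1, -0.1, -0.7]}, {"delta_pos": [0.0001, -0.0058, 0.0909], "dr": [-0.1, -0.1, -0.7]}, {"delta_pos": [0.0001, -0.0058, 0.1004], "dr": [-0.1, -0.1, -0.7]}, {"delta_pos": [0.0001, -0.0058, 0.1099], "dr": [-0.1, -0.1, -0.7]}]
```

Request:
carry_out(commands=[{"delta_pos":[0,-0.003,0.03],"dr":[0,0,-0.3]},{"delta_pos":[0,-0.006,0.06],"dr":[-0.1,-0.1,-0.7]},{"delta_pos":[0,-0.006,0.085],"dr":[-0.1,-0.1,-0.7]},{"delta_pos":[0,-0.006,0.1],"dr":[-0.1,-0.1,-0.7]},{"delta_pos":[0,-0.006,0.11],"dr":[-0.1,-0.1,-0.7]}])

```text
time_s: 17.98
position: [462.0, -89.9, 19.1]
orientation: [1.0, 0.0, -0.002, 0.001]
wrist_force: [-0.2, -0.1, 0.8]
grip_width: 51.2
grip_force: 0.0
```

Request:
carry_out(commands=[{"delta_pos":[0,0,0],"dr":[0,0,0]},{"delta_pos":[0,0,0],"dr":[0,0,0]}])

```text
time_s: 18.23
position: [463.1, -90.4, 20.6]
orientation: [1.0, 0.0, -0.001, 0.001]
wrist_force: [1.2, -0.2, 0.9]
grip_width: 51.0
grip_force: 0.0
```

Request:
carry_out(commands=[{"delta_pos":[0,0,0],"dr":[0,0,0]},{"delta_pos":[0,0,0],"dr":[0,0,0]},{"delta_pos":[0,0,0],"dr":[0,0,0]},{"delta_pos":[0,0,0],"dr":[0,0,0]}], claw=1, force=50)

```text
time_s: 18.73
position: [463.4, -90.8, 20.9]
orientation: [1.0, -0.0, -0.0, 0.001]
wrist_force: [-0.9, -0.9, 5.7]
grip_width: 13.3
grip_force: 49.0
```

```bash
python3 - <<'E'
from ik import *
state(); s=arm.sense(); p=s['position'].copy(); o=R.from_quat(s['orientation'])
w=[(p+[0,0,110],o,5),((535,-150,p[2]+110),down(-.7),7),((617,-181.6,p[2]+100),down(.233),8)]
sim(w,s['qpos']); plan(w)
E
```

```text
18.73 [463.4 -90.8  20.9] [ 1.e+00 -2.e-04 -4.e-04  6.e-04] [-0.285, 0.699, 0.586, 2.195, -0.856, 0.489, -0.592] [-0.9 -0.9  5.7] 13.3 49.0
[463. -91. 131.] [-0.46, 0.55, 0.84, 2.1, -0.61, 0.75, -0.79] vmax 0.47 [[274, 97, 772], [463, -90, 485]]
[ 535. -150.  131.] [-0.17, 0.58, 0.55, 1.89, -0.42, 0.79, -0.09] vmax 0.82 [[308, 10, 761], [535, -150, 485]]
[ 617. -182.  121.] [0.05, 0.65, 0.27, 1.66, -0.21, 0.85, 0.64] vmax 0.74 [[346, -64, 732], [617, -181, 475]]
[{"delta_pos": [0.0, 0.0, -0.022], "dr": [0.0, 0.0, 0.0]}, {"delta_pos": [0.0, 0.0001, -0.044], "dr": [0.0, 0.0, 0.0]}, {"delta_pos": [-0.0001, 0.0001, -0.066], "dr": [0.0, 0.0, 0.0]}, {"delta_pos": [-0.0001, 0.0001, -0.088], "dr": [0.0, 0.0, 0.0]}, {"delta_pos": [-0.0001, 0.0001, -0.11], "dr": [0.0, 0.0, 0.0]}]
[{"delta_pos": [0.0102, 0.0085, 0.0], "dr": [0.0, 0.0, -7.1]}, {"delta_pos": [0.0205, 0.017, 0.0], "dr": [0.0, 0.0, -14.3]}, {"delta_pos": [0.0307, 0.0254, 0.0], "dr": [0.0, 0.0, -21.4]}, {"delta_pos": [0.0409, 0.0339, 0.0], "dr": [0.0, 0.0, -28.5]}, {"delta_pos": [0.0512, 0.0423, 0.0], "dr": [0.0, 0.1, -35.7]}]
[{"delta_pos": [0.0033, 0.0128, 0.0], "dr": [0.1, 0.0, -7.1]}, {"delta_pos": [0.0067, 0.0257, 0.0], "dr": [0.1, 0.0, -14.2]}, {"delta_pos": [0.0127, 0.0349, 0.0013], "dr": [0.1, 0.0, -20.9]}, {"delta_pos": [0.0187, 0.0441, 0.0026], "dr": [0.1, 0.0, -27.6]}, {"delta_pos": [0.0248, 0.0532, 0.0038], "dr": [0.1, 0.0, -34.3]}]
[{"delta_pos": [-0.0003, 0.011, 0.0013], "dr": [0.0, 0.0, -6.6]}, {"delta_pos": [-0.0005, 0.022, 0.0025], "dr": [0.0, 0.0, -13.3]}, {"delta_pos": [-0.0007, 0.033, 0.0038], "dr": [0.0, 0.0, -20.0]}, {"delta_pos": [-0.0009, 0.0439, 0.005], "dr": [0.0, 0.0, -26.7]}, {"delta_pos": [-0.0011, 0.0549, 0.0062], "dr": [0.0, 0.0, -33.4]}]
```

Request:
carry_out(commands=[{"delta_pos":[0,0,-0.022],"dr":[0,0,0]},{"delta_pos":[0,0,-0.044],"dr":[0,0,0]},{"delta_pos":[0,0,-0.066],"dr":[0,0,0]},{"delta_pos":[0,0,-0.088],"dr":[0,0,0]},{"delta_pos":[0,0,-0.11],"dr":[0,0,0]}])

```text
time_s: 19.35
position: [463.0, -90.1, 131.1]
orientation: [1.0, 0.0, -0.001, 0.0]
wrist_force: [-0.3, -0.4, -1.4]
grip_width: 13.2
grip_force: 49.1
```

Request:
carry_out(commands=[{"delta_pos":[0.01,0.0085,0],"dr":[0,0,-7.1]},{"delta_pos":[0.0205,0.017,0],"dr":[0,0,-14.3]},{"delta_pos":[0.0305,0.0255,0],"dr":[0,0,-21.4]},{"delta_pos":[0.041,0.034,0],"dr":[0,0,-28.5]},{"delta_pos":[0.051,0.0425,0],"dr":[0,0,-35.7]}])

```text
time_s: 19.98
position: [514.3, -132.9, 130.3]
orientation: [0.951, 0.309, -0.001, -0.0]
wrist_force: [-0.0, 0.3, -1.1]
grip_width: 12.9
grip_force: 49.2
```

Request:
carry_out(commands=[{"delta_pos":[0.0035,0.013,0],"dr":[0,0,-7.1]},{"delta_pos":[0.0065,0.0255,0],"dr":[0,0,-14.2]},{"delta_pos":[0.0125,0.035,0.001],"dr":[0,0,-20.9]},{"delta_pos":[0.0185,0.044,0.002],"dr":[0,0,-27.6]},{"delta_pos":[0.025,0.053,0.004],"dr":[0,0,-34.3]}])

```text
time_s: 20.6
position: [565.5, -161.3, 126.1]
orientation: [0.818, 0.575, -0.001, -0.0]
wrist_force: [-0.7, -0.9, 0.1]
grip_width: 13.0
grip_force: 49.2
```

```bash
python3 - <<'E'
from ik import *
state(); T=snap('top','x.png'); S=snap('scene')
for nm,ds in (('T',[T]),('S',[S])):
    try: print(nm,fit(ds,'b',TUB,flat(48),np.array([616.,-182,23]),(5,5,8),(616,-182)))
    except Exception as e: print(e)
plan([((616.6,-180,120),down(.233),7)])
E
```

```text
20.6 [ 565.5 -161.3  126.1] [ 8.181e-01  5.751e-01 -1.200e-03 -3.000e-04] [-0.08, 0.601, 0.441, 1.811, -0.339, 0.806, 0.185] [-0.7 -0.9  0.1] 13.0 49.2
T (array([ 581.48791159, -194.52560028,   33.60223936]), np.float64(0.47745170745488574))
attempt to get argmax of an empty sequence
[{"delta_pos": [0.0, 0.0077, 0.0009], "dr": [0.0, 0.0, -4.8]}, {"delta_pos": [0.0, 0.0154, 0.0017], "dr": [0.0, 0.0, -9.5]}, {"delta_pos": [0.0, 0.0231, 0.0026], "dr": [0.0, 0.0, -14.3]}, {"delta_pos": [0.0, 0.0308, 0.0034], "dr": [-0.1, 0.0, -19.0]}, {"delta_pos": [0.0, 0.0385, 0.0043], "dr": [-0.1, 0.0, -23.8]}]
[{"delta_pos": [-0.0031, 0.007, 0.0008], "dr": [0.0, 0.1, -4.7]}, {"delta_pos": [-0.0063, 0.0141, 0.0017], "dr": [0.0, 0.1, -9.5]}]
```

Request:
carry_out(commands=[{"delta_pos":[0,0.0075,0.001],"dr":[0,0,-4.8]},{"delta_pos":[0,0.0155,0.0015],"dr":[0,0,-9.5]},{"delta_pos":[0,0.023,0.0025],"dr":[0,0,-14.3]},{"delta_pos":[0,0.031,0.0035],"dr":[-0.1,0,-19]},{"delta_pos":[0,0.0385,0.0045],"dr":[-0.1,0,-23.8]}])

```text
time_s: 21.32
position: [601.1, -174.2, 121.5]
orientation: [0.683, 0.73, -0.001, -0.0]
wrist_force: [-0.1, 0.5, -1.1]
grip_width: 13.3
grip_force: 49.2
```

Request:
carry_out(commands=[{"delta_pos":[-0.003,0.007,0.001],"dr":[0,0.1,-4.7]},{"delta_pos":[-0.0065,0.014,0.0015],"dr":[0,0.1,-9.5]},{"delta_pos":[-0.0065,0.014,0.0015],"dr":[0,0.1,-9.5]}])

```text
time_s: 21.7
position: [615.7, -180.0, 120.0]
orientation: [0.622, 0.783, -0.0, -0.001]
wrist_force: [-0.3, -1.3, -1.3]
grip_width: 12.9
grip_force: 49.2
```

```bash
python3 - <<'E'
from ik import *
state(); plan([((616.6,-180,76),down(.233),3)])
E
```

```text
21.7 [ 615.7 -180.   120. ] [ 6.216e-01  7.833e-01 -1.000e-04 -6.000e-04] [0.053, 0.65, 0.264, 1.669, -0.212, 0.852, 0.635] [-0.3 -1.3 -1.3] 12.9 49.2
[{"delta_pos": [-0.0001, 0.0003, 0.0147], "dr": [0.0, 0.0, -0.1]}, {"delta_pos": [-0.0002, 0.0006, 0.0293], "dr": [0.0, 0.0, -0.1]}, {"delta_pos": [-0.0002, 0.001, 0.044], "dr": [-0.1, -0.1, -0.2]}]
```

Request:
carry_out(commands=[{"delta_pos":[0,0.0005,0.015],"dr":[0,0,0]},{"delta_pos":[0,0.001,0.03],"dr":[0,0,0]},{"delta_pos":[0,0.001,0.04],"dr":[0,0,0]},{"delta_pos":[0,0.001,0.045],"dr":[0,0,0]},{"delta_pos":[0,0.001,0.045],"dr":[0,0,0]}])

```text
time_s: 22.32
position: [616.8, -179.8, 74.7]
orientation: [0.621, 0.784, -0.0, -0.001]
wrist_force: [-0.2, 1.0, -0.6]
grip_width: 12.6
grip_force: 49.2
```

```bash
python3 - <<'E'
from ik import *
state(); T=snap('top'); S=snap('scene')
cv2.imwrite('pics/mix6.png',cv2.resize(np.hstack([T['color'][160:290,200:370],S['color'][160:290,200:370]]),None,fx=2,fy=2))
plan([((616.6,-180,76),down(.233),1)])
E
```

```text
22.32 [ 616.8 -179.8   74.7] [ 6.206e-01  7.841e-01 -2.000e-04 -7.000e-04] [0.065, 0.705, 0.245, 1.704, -0.229, 0.763, 0.652] [-0.2  1.  -0.6] 12.6 49.2
[{"delta_pos": [0.0, -0.0006, -0.0006], "dr": [0.0, 0.0, -0.1]}]
```

View pics/mix6.png

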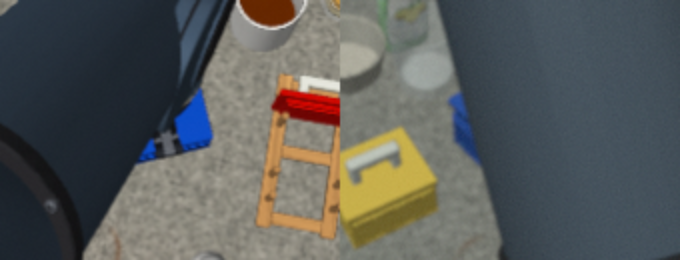

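The lid hovers over the blue tub, at about (200,125) in the left half of the crop and parallel to its edge. The yellow lid is seated. I'll press the blue one down.

Request:
carry_out(commands=[{"delta_pos":[0,0,0.004],"dr":[0,0,0]},{"delta_pos":[0,0,0.007],"dr":[0,0,0]},{"delta_pos":[0,0,0.01],"dr":[0,0,0]},{"delta_pos":[0,0,0.013],"dr":[0,0,0]},{"delta_pos":[0,0,0.015],"dr":[0,0,0]}])

```text
time_s: 23.05
position: [616.9, -179.7, 60.9]
orientation: [0.62, 0.784, 0.0, -0.0]
wrist_force: [-7.5, 4.4, 23.2]
grip_width: 12.7
grip_force: 52.5
```

Request:
carry_out(commands=[{"delta_pos":[0,0,-0.001],"dr":[0,0,0]},{"delta_pos":[0,0,-0.001],"dr":[0,0,0]},{"delta_pos":[0,0,-0.001],"dr":[0,0,0]}], claw=0.4)

```text
time_s: 23.42
position: [617.0, -179.8, 61.1]
orientation: [0.62, 0.784, 0.0, -0.0]
wrist_force: [-0.3, -0.2, 0.1]
grip_width: 51.2
grip_force: 0.0
```

Request:
carry_out(commands=[{"delta_pos":[0,0,-0.03],"dr":[0,0,0]},{"delta_pos":[0,0,-0.07],"dr":[0,0,0]},{"delta_pos":[0,-0.05,-0.1],"dr":[0,0,0]},{"delta_pos":[0.05,-0.09,-0.1],"dr":[0,0,0]},{"delta_pos":[0.1,-0.12,-0.1],"dr":[0,0,0]}])

```text
time_s: 24.05
position: [475.6, -110.0, 161.6]
orientation: [0.621, 0.784, 0.0, 0.0]
wrist_force: [1.1, 1.6, -0.3]
grip_width: 51.1
grip_force: 0.0
```

Request:
carry_out(commands=[{"delta_pos":[0.06,0,0],"dr":[0,0,0]},{"delta_pos":[0.12,0,0],"dr":[0,0,0]},{"delta_pos":[0.18,0,0],"dr":[0,0,0]},{"delta_pos":[0.24,0,0],"dr":[0,0,0]},{"delta_pos":[0.24,0,0],"dr":[0,0,0]}])

```text
time_s: 24.68
position: [420.9, 128.4, 161.4]
orientation: [0.617, 0.787, 0.001, -0.001]
wrist_force: [0.9, -0.2, 0.7]
grip_width: 51.3
grip_force: 0.0
```

```bash
python3 - <<'E'
from ik import *
state(); T=snap('top'); S=snap('scene')
cv2.imwrite('pics/mix7.png',np.hstack([T['color'][120:340,150:400],S['color'][120:340,150:400]]))
for c,x0 in (('b',(617,-182,23)),('y',(599,-22,6))):
  for ds in ([T],[S]):
    for nm,z,b in (('lid',51.5,LID),('lid+tub',51.5,LID+[((-40,-48,-51.5),(40,48,-3.5))])):
      try: x,f=fit(ds,c,b,flat(z),np.array(x0,float),(5,5,6),x0[:2]); print(c,nm,np.round(x,1),round(f,3))
      except Exception as e: print(e)
E
```

```text
24.68 [420.9 128.4 161.4] [ 6.17e-01  7.87e-01  6.00e-04 -9.00e-04] [-0.609, 0.337, 0.277, 2.13, -0.146, 0.692, 0.006] [ 0.9 -0.2  0.7] 51.3 0.0
b lid [ 615.1 -181.1   23.2] 0.055
b lid+tub [ 617.  -180.7   22.8] 0.016
attempt to get argmax of an empty sequence
attempt to get argmax of an empty sequence
y lid [598.4 -21.5   8.3] 0.1
y lid+tub [599.2 -21.    7.8] 0.027
attempt to get argmax of an empty sequence
attempt to get argmax of an empty sequence
```

View pics/mix7.png

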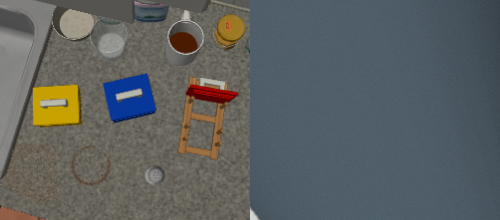

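Both lids sit square on their tubs, yellow at (56,106) and blue at (129,98) in the crop. The red lid, the shaker and the glasses haven't moved, so I'll hand in.

```bash
python3 -c "
from workcell import arm
print(arm.hand_in())"
```

```text
the job is handed in; nothing more can be done
None
```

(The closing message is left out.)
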